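# Pin the swivel bench pin with a drift and its locking bolt

### The arm

A 6-joint arm with a two-finger parallel gripper is mounted at the origin on the work surface. World frame = base frame: x ahead of the robot, y to its left, z up, the work surface at z = 0. Lengths are in m, angles in rad, forces in N, time in s.
With the tool pointing down it reaches from about 0.35 to 0.975 m from the base axis. Payload 4.9 kg.
Tool frame: the origin (TCP) lies on the centre line of the jaws, within the pads' length; the fingertips stand 14 mm ahead of it and the grasp point (between the pads) lies 5 mm behind it (manip.nose_length is the distance from the TCP to the fingertips, in m); z points along the fingers, y is the line along which they close (so a half turn about z gives the same grasp; the last joint's range is limited). The gripper opens to 85 mm and grips with 20 to 120 N. Pads are 22 mm wide; open, the fingers measure 114 mm over their backs; the gripper's body (76 mm by 85 mm) begins 54 mm behind the grasp point. The pads swing forward as they close: fully open they stand 13 mm farther back than shut.
Start: joints at [-1.444, 0.053, 1.613, -0, 1.476, -0.119], TCP at [0.152, -0.606, 0.245] pointing down, gripper open.
Joint ranges: [-3.01, 3.01], [-1.01, 2.22], [0.06, 2.58], [-1.02, 4.17], [0.09, 2.62], [-3.14, 3.14]. Speed limits (rad/s): [2.57, 2.57, 3.14, 3.14, 3.14, 3.14].

### API

Orientations are given as a unit quaternion [w, x, y, z].
In Python, from plant import manip, imaging gives the robot as it stands.
- The arm moves only by the tool play_rows, never from a script. Its argument "commands" is a list of rows, each a list of 6 numbers: the shift along the tool's x, y, z in mm, then the turn, a rotation vector about the tool's x, y, z in degrees. A call has 1 to 5 rows; each row shifts and turns the commanded pose from where the row before left it, along the tool's axes as they then stand; what a row does not reach is not made up. A row lasts 1/12 s, in which the tool goes at most 41.7 mm and 7.16 degrees, less where a joint would pass 70% of its speed; a pose out of reach is approached as far as the arm can. A call is refused whole if a number of a shift passes 41.7 or a number of a turn 7.16, either way. A call with a gripper value outside its range is refused whole. "hand" is the finger opening in mm, from 0 to 85.4, set as the call begins (left out, the last holds). The fingers move at their own pace and stop on an object; the grip force is fixed at half the most. Time passes only in rows, so rows that do not move let the fingers close. It gives the time, the measured TCP pose, the force, the opening and the grip force at its end, in the units of the state.
- manip.state(): the state, without advancing time (a new reading comes with each control period).
- imaging.grab_frame(name): name is "scene" or "side" or "wrist"; returns a dict with "image" (384x512x3 uint8, red, green, blue), "fx", "fy", "cx", "cy" (pixels), "R" (3x3) and "t" (3): a world point X has camera coordinates R X + t; the wrist camera has in their place "mount" (4x4, takes a point from camera to tool coordinates, whose origin is the TCP and whose axes are the flange's). Camera axes: x right, y down, z forward; pixel columns grow to the right and rows downward; lengths in m; the calibration is good to about 2 mm. A picture is of the moment at which its call begins: read the wrist's pose just before it. There is no depth.
- manip.job_done(): hands the job in; it is judged then, once.
The state is a dict: "time": time; "joint_pos": joint angles; "joint_vel": joint speeds; "joint_efforts": joint torques, N m; "tool_pos": TCP position; "tool_rot": TCP orientation; "contact_force": force on the tool from outside, world axes, zero at the start; "ft_torque": the same for the moment, N m; "gripper_width": opening from 0.0 (shut) to 1.0 (fully open); "grasp_force": force on a finger pad.
Only numpy, scipy, OpenCV 4.12 (cv2) and the standard library are available. Lean on these libraries where they do the work, as an engineer would, in place of code of your own. Each camera call takes 0.05 s, during which the arm holds its last target. There are 200 camera calls.

### The job

The swivel arm that carries the wooden bench pin has drifted so that its bolt hole no longer lines up with the hole in the bracket deck below. Take the tapered drift from its leaning stand and press it down through both holes, collar down on the arm and without ramming it, so that it levers them into line; then take it out, put it back fully in its stand, and set the locking bolt from the wooden block fully home through both holes. Let go of everything and leave the other things on the bench where they are.

Things in the scene. Friction and masses are not known exactly. Their poses are not given: they have to be found in the camera images.
- deck_hole (a point): Centre of the upper mouth (72 mm above the bench) of the 22 mm hole in the fixed steel deck of the bench-pin bracket. Deck 80 x 200 x 12 mm on two legs, open air below it down to the bench. Its y axis points along the deck to the arm's pivot, 100 mm away; the deck ends 45 mm beyond the hole the other way. x across the deck, z up.
- swivel_hole (a point): Centre of the top (82.5 mm up) of the 22 mm hole in the steel swivel arm, 10 mm thick, 50 mm wide, on the deck. The arm turns on a vertical pivot 100 mm off with dry friction (about 3 N at the hole) and stays where left; this hole starts 8 to 12 mm beside the deck hole. Pivot bolt head 9 mm high; beyond it, 130 mm from the hole, a wooden pin 75 mm wide, 24 mm high over the arm.
- drift_grip (a point): Centre of the steel drift's round wooden handle (24 mm thick, 70 mm long); z axis from tip to handle. 111 mm from the tip. Below the handle a 32 mm collar, 6 mm thick (underside 41 mm from this point, 70 mm from the tip), 26 mm of plain 20.5 mm shank, then a 44 mm taper to a 5 mm tip. 0.25 kg. Starts hanging by its collar in the stand.
- drift_tip (a point): The tip of the drift, on its axis.
- stand_mouth (a point): Centre of the upper mouth of the 23 mm through hole in the fixed wooden drift stand, 100 mm up. The hole leans 0.3 rad: its axis rises from here along (-sin 0.3, 0, cos 0.3) in this point's axes (z vertical). Leaning top plate 70 x 76 mm, 20 mm thick, open below. In place, the drift's collar rests on it, tip 70 mm down the axis.
- bolt_grip (a point): Centre of the steel locking bolt's round knob (25 mm thick, 46 mm tall), z up. Under the knob a 36 mm flange 6 mm thick (underside 29 mm below this point), then a plain unthreaded shank 18 mm thick, 50 mm long, its end chamfered 2.5 mm. 0.22 kg. Starts upright in a fixed wooden block 70 x 70 x 58 mm, flange resting on the block.
- bolt_seat (a point): Centre of the underside of the bolt's flange, which rests on the arm when the bolt is home.
- saw: Bystander: jeweller's saw frame lying flat, 270 mm long with its handle, origin at the frame end far from the handle.
- hammer: Bystander: hammer, 220 mm, lying.
- screwdriver: Bystander: screwdriver, 180 mm, lying.
- jar: Bystander: glass jar, 60 mm wide, 75 mm high.
- bench_block: Bystander: steel bench block, 75 x 75 x 30 mm.
- cup: Bystander: white cup, 70 mm wide, 80 mm high.
- doming_block: Bystander: brass doming block, 55 mm cube.
Mind the look-alikes: they are no part of the job. What is shaped like the part that bears drift_grip but purple is not meant. What is shaped like the part that bears bolt_grip but green is not meant.

How it is judged:
On the way:
1. the drift stands through both holes with its collar down on the arm and the holes are in line (horizontal distance between swivel_hole and deck_hole below 0.003 m and z of drift_tip in the frame of swivel_hole below -0.064 m and horizontal distance between drift_tip and deck_hole below 0.008 m and angle between drift_grip's own z axis and vertical below 0.15 rad), for 0.2 s.
At the end, for the whole second after the job is handed in: Bolt upright (0.1 rad) through both holes, flange within 5 mm of the arm's face and the hole's centre, holes within 4.5 mm of line; drift back in its stand, tip at least 50 mm below the mouth, handle centre within 55 mm of it; all let go (horizontal distance between bolt_seat and deck_hole below 0.005 m and distance between bolt_seat and swivel_hole below 0.005 m and horizontal distance between swivel_hole and deck_hole below 0.0045 m and angle between bolt_grip's own z axis and vertical below 0.1 rad and z of drift_tip in the frame of stand_mouth below -0.05 m and horizontal distance between drift_tip and stand_mouth below 0.04 m and distance between drift_grip and stand_mouth below 0.055 m); the robot touches nothing.
It fails at once if the drift or bolt is rammed into the bracket (over 120 N) (contact force between any of drift, bolt and bracket above 120 N).
It fails at once if a bystander is moved by more than 30 mm (distance of any of saw, hammer, screwdriver, jar, bench_block, cup, doming_block from where it was at the start of the episode above 0.03 m).
It also fails if it takes over 67 s, if anything falls off the work surface, if the arm or the gripper's body presses on something with over 40 N, if the wrist force passes 120 N, or if a joint passes its speed limit or range.

## Working session

There is one attempt and no reset: what is moved stays moved. The work goes in short steps, Python scripts to look and compute and a tool call to move; the robot and the scene stay as the last step left them, time stands still between calls to the robot, and variables do not carry over. Pictures are saved under pics/ and viewed, at most 10 in all, crops included, and the job is handed in when it is done.

Besides the shell and the picture viewer there is one more tool, called after "Emit:" by a JSON object that holds its "api" and its "payload". play_rows: Moves the arm, as the interface text tells. Its arguments: {"type":"object","properties":{"commands":{"type":"array","items":{"type":"array","items":{"type":"number"}}},"hand":{"type":"number"}},"required":["commands"]}

```bash
mkdir -p pics; ls
python3 - <<'E'
from plant import manip, imaging
import cv2, numpy as np
print(manip.state())
for n in ("scene","side"):
    f=imaging.grab_frame(n); im=f.pop("image"); print(n,f)
    cv2.imwrite(f"pics/{n}0.png",cv2.resize(im[:,:,::-1],(800,600),interpolation=cv2.INTER_CUBIC))
f=imaging.grab_frame("wrist"); im=f.pop("image"); print(f); cv2.imwrite("pics/w0.png",im[:,:,::-1])
E
```

```text
pics
{'time': 0.0, 'joint_pos': array([-1.44401664e+00,  5.33531406e-02,  1.61425492e+00, -9.57042892e-06,
        1.47601124e+00, -1.19026102e-01]), 'joint_vel': array([-0.00035135, -0.00142605, -0.00127444, -0.0008987 ,  0.00063001,
        0.00021358]), 'joint_efforts': array([-6.26592828e-04, -3.93684661e+01, -3.70175707e+01, -2.31008635e-04,
        7.21408142e-03, -8.10651045e-06]), 'tool_pos': array([ 0.1519943 , -0.60563708,  0.24408864]), 'tool_rot': array([-1.01330141e-03,  9.92456376e-01,  1.22594108e-01, -8.69168764e-06]), 'contact_force': array([-0.46437115, -0.14944299, -0.15754832]), 'ft_torque': array([-0.00217636, -0.05381374,  0.01235705]), 'grasp_force': 0.0, 'gripper_width': 1.0019292737005745}
scene {'fx': 393.3949045236932, 'fy': 393.3949045236932, 'cx': 256.7192230924516, 'cy': 189.63322759092034, 'R': array([[ 0.44869311,  0.89363042, -0.00995838],
       [ 0.48117249, -0.25095743, -0.83993655],
       [-0.75309198,  0.37208205, -0.54259324]]), 't': array([-0.25222229, -0.15525946,  1.84416997])}
side {'fx': 471.8033427444415, 'fy': 471.8033427444415, 'cx': 252.12062129632528, 'cy': 195.7773651243893, 'R': array([[ 0.93801555, -0.34622598, -0.01594998],
       [-0.23367443, -0.59775629, -0.76686614],
       [ 0.25597478,  0.72305947, -0.64160885]]), 't': array([-0.51897443,  0.19415427,  1.37627405])}
{'fx': 304.2434474823868, 'fy': 304.2434474823868, 'cx': 253.04503396475886, 'cy': 189.75639356674688, 'mount': array([[ 1.42054018e-04, -9.51480096e-01, -3.07710265e-01,
         7.88788743e-02],
       [ 9.99999767e-01, -7.04050368e-05,  6.79350023e-04,
        -1.39153643e-03],
       [-6.68052377e-04, -3.07710290e-01,  9.51479864e-01,
        -1.27146048e-01],
       [ 0.00000000e+00,  0.00000000e+00,  0.00000000e+00,
         1.00000000e+00]])}
```

View pics/scene0.png

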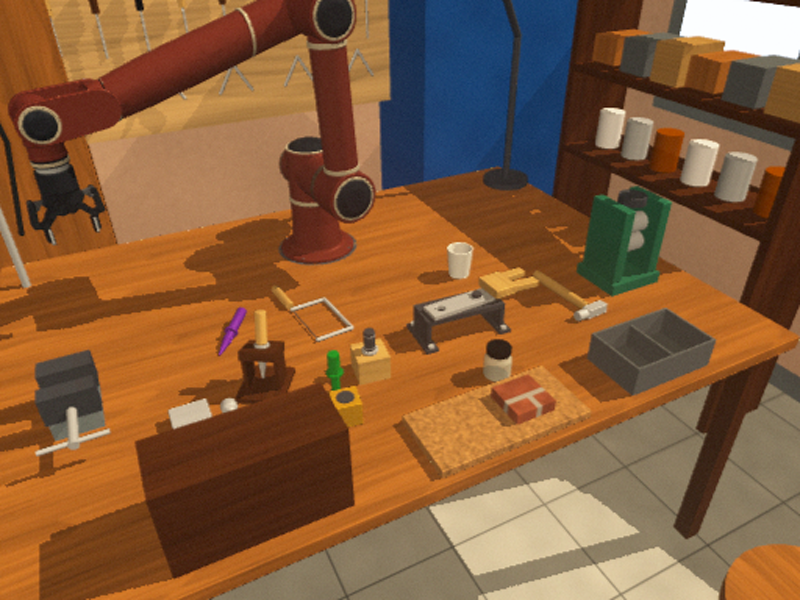

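View pics/side0.png

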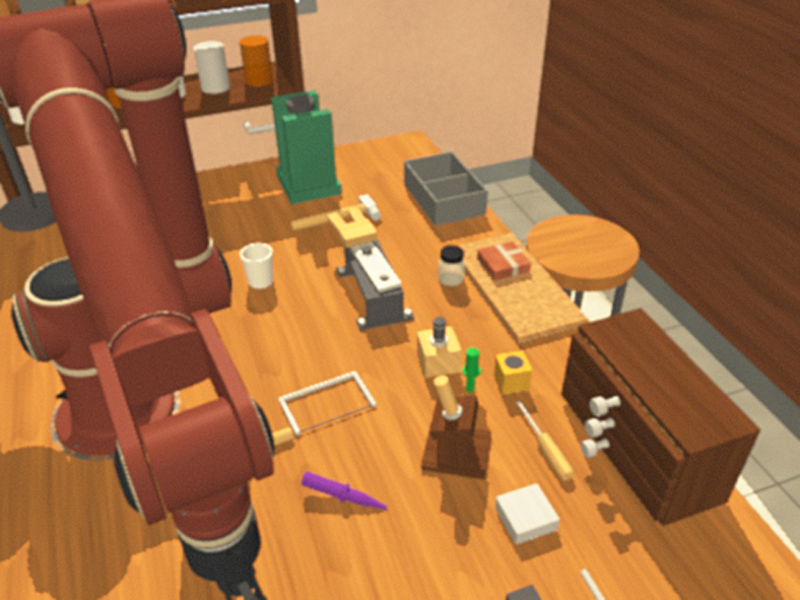

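The two views show these candidates (800 px scale, scene / side):
- **Drift:** wooden handle in the leaning dark stand at (261,325)/(445,395). The purple look-alike lies at (232,330)/(343,490).
- **Bolt:** grey knob in the light wooden block at (369,340)/(439,330). The green look-alike is at (335,370)/(472,370).
- **Bracket:** hole end at about (440,307)/(385,278).

I choose the wooden/steel drift and the grey bolt, and check both in one close crop mosaic.

```bash
cat > h.py <<'E'
from plant import manip, imaging
import cv2, numpy as np
from scipy.spatial.transform import Rotation as Rn
def rot(): 
    q=manip.state()["tool_rot"]; return Rn.from_quat([q[1],q[2],q[3],q[0]])
def P(f):
    K=np.array([[f["fx"],0,f["cx"]],[0,f["fy"],f["cy"]],[0,0,1]])
    return K@np.c_[f["R"],f["t"]]
def tri(fa,a,fb,b):
    X=cv2.triangulatePoints(P(fa),P(fb),np.array(a,float).reshape(2,1),np.array(b,float).reshape(2,1))
    X=(X[:3]/X[3]).ravel()
    e=[(P(f)@np.r_[X,1]) for f in (fa,fb)]
    return X,[np.round(v[:2]/v[2]-np.array(p),1) for v,p in zip(e,(a,b))]
def wrist(name=None):
    s=manip.state(); f=imaging.grab_frame("wrist")
    q=s["tool_rot"]; T=np.eye(4); T[:3,:3]=Rn.from_quat([q[1],q[2],q[3],q[0]]).as_matrix(); T[:3,3]=s["tool_pos"]
    W=np.linalg.inv(T@f["mount"]); f["R"]=W[:3,:3]; f["t"]=W[:3,3]
    if name: cv2.imwrite(name,cv2.resize(f["image"][:,:,::-1],(800,600),interpolation=cv2.INTER_CUBIC))
    return f
def atz(f,p,z):
    d=f["R"].T@np.array([(p[0]-f["cx"])/f["fx"],(p[1]-f["cy"])/f["fy"],1]); c=-f["R"].T@f["t"]
    return c+d*(z-c[2])/d[2]
def px(f,X):
    v=P(f)@np.r_[X,1]; return v[:2]/v[2]
E
python3 - <<'E'
from h import *
import pickle
a=imaging.grab_frame("scene");b=imaging.grab_frame("side"); pickle.dump((a,b),open("f.pkl","wb"))
k=.64
for n,p,q in [("dtop",(261,314),(442,382)),("collar",(262,343),(452,414)),("bolttop",(369,333),(439,322)),("hole",(440,307),(385,278)),("pivot",(475,296),(367,253)),("jar",(499,348),(452,255)),("green",(334,353),(472,352)),("cup",(460,248),(256,252))]:
    print(n,*tri(a,np.array(p)*k,b,np.array(q)*k))
def crop(f,x0,y0,x1,y1): return cv2.resize(f["image"][y0:y1,x0:x1,::-1],(400,300),interpolation=cv2.INTER_CUBIC)
# scene stand/bolt, bracket ; side same
m=np.vstack([np.hstack([crop(a,140,190,260,280),crop(a,245,160,365,250)]),np.hstack([crop(b,240,200,360,290),crop(b,200,130,320,220)])])
cv2.imwrite("pics/mos.png",m)
E
```

```text
dtop [ 0.52853394 -0.29887576  0.16476204] [array([ 0. , -0.1]), array([0. , 0.1])]
collar [ 0.54120609 -0.31178124  0.10007635] [array([-0.7,  1. ]), array([-0.6, -0.9])]
bolttop [ 0.61014912 -0.0979413   0.10307488] [array([ 0.2, -0.3]), array([0.1, 0.2])]
hole [0.56966689 0.09579094 0.0821455 ] [array([-0.2,  0.4]), array([-0.1, -0.3])]
pivot [0.56373    0.19474753 0.08046852] [array([-0. ,  0.1]), array([-0. , -0.1])]
jar [0.74225403 0.14098913 0.06545698] [array([-0.4,  0.6]), array([-0.2, -0.4])]
green [ 0.63605163 -0.18862406  0.09821457] [array([-0.2,  0.3]), array([-0.2, -0.3])]
cup [0.33829844 0.29100917 0.07754306] [array([ 0.1, -0.1]), array([0. , 0.1])]
```

View pics/mos.png

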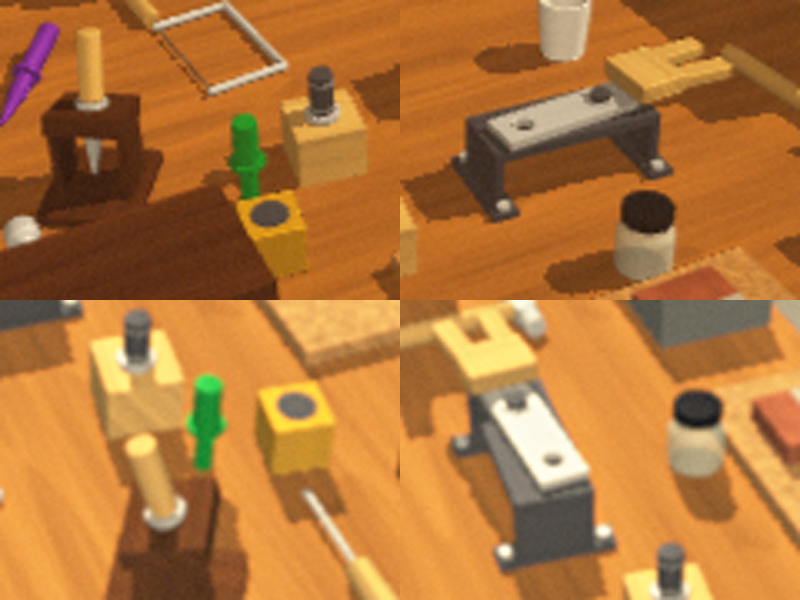

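The mosaic confirms the choice. The drift (wooden handle, steel collar) leans in the dark stand, and the grey bolt is in the light block. The arm's hole shows at mosaic (524,124)/(552,459). The triangulated heights agree with the given sizes (82 mm for the arm, 103 mm for the knob top). I move over the stand for a close look.

Emit:
{"api": "play_rows", "payload": {"commands": [[30, -12.7, -5.7, 0, 0, 0], [30, -12.7, -5.7, 0, 0, 0], [30, -12.7, -5.7, 0, 0, 0], [30, -12.7, -5.7, 0, 0, 0], [30, -12.7, -5.7, 0, 0, 0]], "hand": 85}}

```text
time: 0.67
tool_pos: [0.283, -0.507, 0.2739]
tool_rot: [-0.0, 0.992, 0.122, 0.0]
contact_force: [0.5, -0.6, 0.2]
gripper_width: 0.994
grasp_force: 0.0
```

Emit:
{"api": "play_rows", "payload": {"commands": [[30, -12.7, -5.7, 0, 0, 0], [30, -12.7, -5.7, 0, 0, 0], [30, -12.7, -5.7, 0, 0, 0], [30, -12.7, -5.7, 0, 0, 0], [30, -12.7, -5.7, 0, 0, 0]]}}

```text
time: 1.08
tool_pos: [0.4132, -0.4088, 0.3025]
tool_rot: [0.0, 0.992, 0.123, 0.0]
contact_force: [0.7, -0.9, 1.0]
gripper_width: 0.996
grasp_force: 0.0
```

Emit:
{"api": "play_rows", "payload": {"commands": [[30, -12.7, -5.7, 0, 0, 0], [30, -12.7, -5.7, 0, 0, 0], [30, -12.7, -5.7, 0, 0, 0], [30, -12.7, -5.7, 0, 0, 0], [0, 0, 0, 0, 0, 0]]}}

```text
time: 1.5
tool_pos: [0.5199, -0.3283, 0.3264]
tool_rot: [0.0, 0.992, 0.125, 0.002]
contact_force: [-0.1, 1.1, -0.2]
gripper_width: 0.995
grasp_force: 0.0
```

Run:
```python
from h import *
import pickle
a,b=pickle.load(open("f.pkl","rb"))
for n,p,q in [("dtop",(167,199.6),(282.3,242.9)),("collar",(167.6,220.6),(289.2,263.3)),("bolttop",(236,211.6),(281.4,204.8)),("flange",(236.6,224.5),(281.1,217.4)),("hole",(282.2,197.2),(245.6,177.7)),("pivot",(305.3,187),(235.1,159.4))]:
    print(n,*tri(a,p,b,q))
print(manip.state()["tool_pos"],manip.state()["joint_pos"])
f=wrist("pics/w1.png"); pickle.dump(f,open("w1.pkl","wb"))
```

```text
dtop [ 0.52745162 -0.2977976   0.16941989] [array([ 0.1, -0.2]), array([0.1, 0.2])]
collar [ 0.54327335 -0.31013477  0.10046679] [array([-0.,  0.]), array([-0., -0.])]
bolttop [ 0.61074341 -0.09892622  0.10925524] [array([ 0.1, -0.1]), array([0. , 0.1])]
flange [ 0.61159921 -0.09865597  0.0575021 ] [array([ 0.2, -0.3]), array([0.1, 0.3])]
hole [0.56877136 0.09983834 0.07902573] [array([ 0., -0.]), array([0., 0.])]
pivot [0.56552137 0.19779576 0.08967959] [array([-0.2,  0.4]), array([-0.1, -0.3])]
[ 0.5198842  -0.32830015  0.32636948] [-0.68522867 -0.0079195   1.54081078  0.00231549  1.60649386  0.63434661]
```

View pics/w1.png

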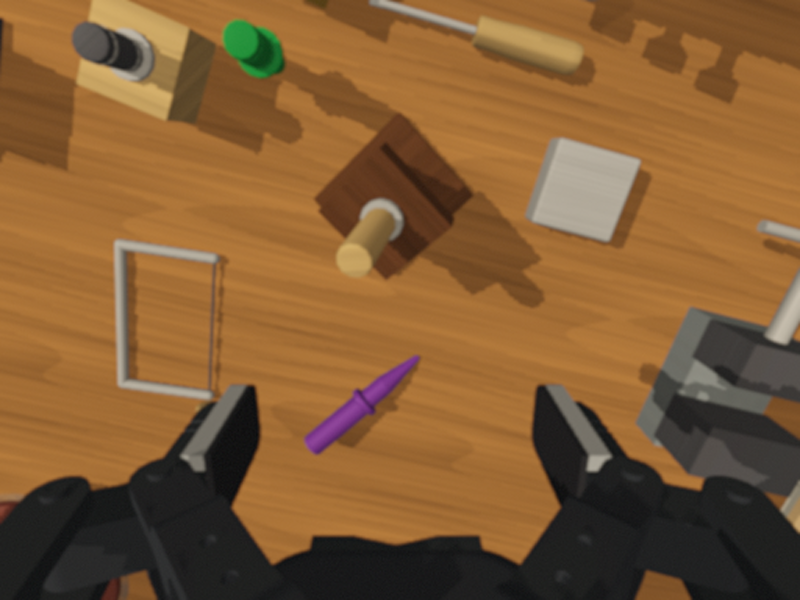

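The wrist view shows the collar centre at (382,219) and the handle top at (354,259). The bolt knob is at (92,43), and the green and purple look-alikes lie apart from both. I compute the drift axis and the grasp move.

```bash
cat >> h.py <<'E'
def plan(p,zt=None,xh=None):
    """print turn (deg rotvec, tool) to point tool z along zt with x near xh, then shift (mm) in the turned tool axes"""
    s=manip.state(); R0=rot(); R1=R0
    if zt is not None:
        zt=np.array(zt,float)/np.linalg.norm(zt)
        if xh is None: # least turn
            z0=R0.as_matrix()[:,2]; c=np.cross(z0,zt); n=np.linalg.norm(c)
            R1=Rn.from_rotvec(c/n*np.arctan2(n,z0@zt) if n>1e-6 else [0,0,0])*R0
        else:
            x=np.array(xh,float); x-=zt*(x@zt); x/=np.linalg.norm(x)
            R1=Rn.from_matrix(np.c_[x,np.cross(zt,x),zt])
    print("turn",np.round((R0.inv()*R1).as_rotvec(degrees=True),2),"shift",np.round(R1.inv().apply(np.array(p)-s["tool_pos"])*1000,1),"tcp",np.round(s["tool_pos"],4),"x",np.round(R0.as_matrix()[:,0],3),"z",np.round(R0.as_matrix()[:,2],3))
E
python3 - <<'E'
from h import *
import pickle
f=pickle.load(open("w1.pkl","rb"));k=.64
c=atz(f,np.array((382,219))*k,.1057);t=atz(f,np.array((354,259))*k,.1726)
print("collar",c,"top",t,"hor",np.linalg.norm((t-c)[:2]),"exp",.0702*np.sin(.3))
print("bolt top",atz(f,np.array((92,43))*k,.110),"flange",atz(f,np.array((128,55))*k,.064))
h=(t-c)[:2];h/=np.linalg.norm(h)
# plate edge directions: corner lower-right edge & upper-left edge
for A,B in [((316,199),(400,114)),((316,199),(387,278))]:
    za,zb=.1,.1
    d=atz(f,np.array(B)*k,.1)-atz(f,np.array(A)*k,.1); print("edge",np.linalg.norm(d),np.degrees(np.arctan2(d[1],d[0])))
print("dir",np.degrees(np.arctan2(h[1],h[0])))
E
```

```text
collar [ 0.54293026 -0.31118881  0.1057    ] top [ 0.52535933 -0.29984666  0.1726    ] hor 0.02091368454364539 exp 0.020745518507626036
bolt top [ 0.60734519 -0.10169339  0.11      ] flange [ 0.60745454 -0.10044068  0.064     ]
edge 0.0846555622353009 -32.09417460323776
edge 0.07927438302858197 -124.86316431191233
dir 147.15750295991936
```

Run:
```python
from h import *
M=np.array([.5443,-.3120,.1]);a=np.array([-.2492,.1588,.9553])
plan(M+.14*a,-a)
```

```text
turn [-12.5   11.72   0.  ] shift [-16.2 -59.9  79.3] tcp [ 0.5181 -0.3298  0.3257] x [0.969 0.247 0.001] z [ 0.001 -0.    -1.   ]
```

Emit:
{"api": "play_rows", "payload": {"commands": [[0, 0, 0, -4.17, 3.91, 0], [0, 0, 0, -4.17, 3.91, 0], [0, 0, 0, -4.16, 3.9, 0], [-8, -30, 20, 0, 0, 0], [-8, -30, 20, 0, 0, 0]]}}

```text
time: 1.97
tool_pos: [0.497, -0.286, 0.272]
tool_rot: [0.097, 0.981, 0.12, 0.116]
contact_force: [0.1, 0.2, -0.5]
gripper_width: 0.996
grasp_force: 0.0
```

Emit:
{"api": "play_rows", "payload": {"commands": [[0, 0, 20, 0, 0, 0], [0, 0, 19, 0, 0, 0], [0, 0, 0, 0, 0, 0], [0, 0, 0, 0, 0, 0]]}}

```text
time: 2.3
tool_pos: [0.5065, -0.2913, 0.2321]
tool_rot: [0.095, 0.982, 0.121, 0.113]
contact_force: [0.3, 0.3, 0.0]
gripper_width: 0.996
grasp_force: 0.0
```

Run:
```python
from h import *
M=np.array([.5443,-.3120,.1]);a=np.array([-.2492,.1588,.9553])
f=wrist("pics/w2.png")
import pickle; pickle.dump(f,open("w2.pkl","wb"))
print("pred collar",px(f,M+.006*a)/.64,"top",px(f,M+.076*a)/.64,manip.state()["joint_pos"])
plan(M+.04*a,-a)
```

```text
pred collar [397.49268672 280.48546753] top [398.009113   326.02044109] [-0.66094727 -0.21941024  1.90761009  0.02808047  1.15547609  0.65757175]
turn [0.04 0.11 0.  ] shift [  2.5  -1.6 100.4] tcp [ 0.5073 -0.2919  0.234 ] x [0.945 0.259 0.201] z [ 0.248 -0.16  -0.956]
```

View pics/w2.png

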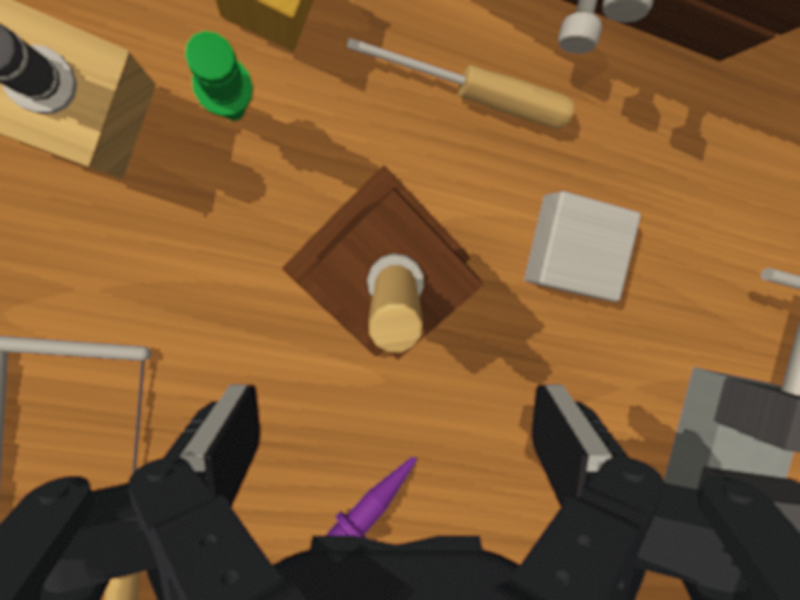

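The drift appears where predicted: collar at (396,281) against predicted (397,280), top at (396,328) against (398,326). I go down along the axis and grip.

Emit:
{"api": "play_rows", "payload": {"commands": [[2.5, -1.6, 25, 0, 0, 0], [0, 0, 25, 0, 0, 0], [0, 0, 25, 0, 0, 0], [0, 0, 25, 0, 0, 0], [0, 0, 0, 0, 0, 0]]}}

```text
time: 2.77
tool_pos: [0.533, -0.3046, 0.1342]
tool_rot: [0.093, 0.982, 0.121, 0.112]
contact_force: [-0.5, 0.7, -0.9]
gripper_width: 0.99
grasp_force: 0.0
```

Emit:
{"api": "play_rows", "payload": {"commands": [[0, 0, 0, 0, 0, 0], [0, 0, 0, 0, 0, 0], [0, 0, 0, 0, 0, 0], [0, 0, 0, 0, 0, 0], [0, 0, 0, 0, 0, 0]], "hand": 0}}

```text
time: 3.18
tool_pos: [0.5351, -0.3054, 0.1401]
tool_rot: [0.096, 0.981, 0.121, 0.115]
contact_force: [-1.2, -0.1, 0.4]
gripper_width: 0.296
grasp_force: 0.0
```

Emit:
{"api": "play_rows", "payload": {"commands": [[0, 0, 0, 0, 0, 0], [0, 0, 0, 0, 0, 0], [0, 0, 0, 0, 0, 0]]}}

```text
time: 3.43
tool_pos: [0.535, -0.3051, 0.1401]
tool_rot: [0.096, 0.981, 0.121, 0.115]
contact_force: [-3.0, 2.1, 5.7]
gripper_width: 0.269
grasp_force: 58.4
```

Run:
```python
from h import *
M=np.array([.5443,-.3120,.1]);a=np.array([-.2492,.1588,.9553])
s=manip.state();print(s["time"],s["contact_force"],s["ft_torque"],s["gripper_width"],s["grasp_force"])
plan(M+.04*a,-a)
```

```text
3.4333 [-3.01163566  2.07389291  5.66589149] [0.3000083  0.36567271 0.02090249] 0.268507892129958 58.39670956134796
turn [ 0.09  0.01 -0.  ] shift [-1.2 -0.1  1.7] tcp [ 0.535  -0.3051  0.1401] x [0.944 0.26  0.203] z [ 0.249 -0.16  -0.955]
```

Emit:
{"api": "play_rows", "payload": {"commands": [[0, 0, -10, 0, 0, 0], [0, 0, -20, 0, 0, 0], [0, 0, -25, 0, 0, 0], [0, 0, -25, 0, 0, 0], [0, 0, -30, 0, 0, 0]]}}

```text
time: 3.85
tool_pos: [0.5056, -0.2862, 0.2421]
tool_rot: [0.094, 0.982, 0.121, 0.113]
contact_force: [-0.3, -0.1, -3.8]
gripper_width: 0.264
grasp_force: 60.4
```

Emit:
{"api": "play_rows", "payload": {"commands": [[0, 0, -20, 4.17, -3.91, 0], [0, 0, -20, 4.17, -3.91, 0], [0, 0, -20, 4.16, -3.9, 0], [0, 0, 0, 0, 0, 0], [0, 0, 0, 0, 0, 0]]}}

```text
time: 4.27
tool_pos: [0.498, -0.2815, 0.3023]
tool_rot: [0.001, 0.992, 0.123, 0.001]
contact_force: [0.1, 0.0, -5.3]
gripper_width: 0.265
grasp_force: 60.7
```

Run:
```python
from h import *
s=manip.state();print(s["time"],s["contact_force"],s["ft_torque"],s["gripper_width"],s["grasp_force"])
plan([.46,.10,.31],[0,0,-1])
```

```text
4.2667 [ 0.05080615  0.01457292 -5.32023624] [ 0.0162545  -0.00529949 -0.01615154] 0.2646715818701108 60.67233681678772
turn [ 0.15 -0.13 -0.  ] shift [  56.  -379.2   -7.7] tcp [ 0.498  -0.2815  0.3023] x [0.97  0.243 0.002] z [ 0.003 -0.002 -1.   ]
```

Emit:
{"api": "play_rows", "payload": {"commands": [[4.7, -31.6, -0.7, 0, 0, 0], [4.7, -31.6, -0.7, 0, 0, 0], [4.7, -31.6, -0.7, 0, 0, 0], [4.7, -31.6, -0.7, 0, 0, 0], [4.7, -31.6, -0.7, 0, 0, 0]]}}

```text
time: 4.68
tool_pos: [0.4798, -0.1201, 0.3021]
tool_rot: [-0.001, 0.992, 0.122, -0.001]
contact_force: [1.0, 0.7, -2.6]
gripper_width: 0.26
grasp_force: 60.7
```

Emit:
{"api": "play_rows", "payload": {"commands": [[4.7, -31.6, -0.7, 0, 0, 0], [4.7, -31.6, -0.7, 0, 0, 0], [4.7, -31.6, -0.7, 0, 0, 0], [4.7, -31.6, -0.7, 0, 0, 0], [4.7, -31.6, -0.7, 0, 0, 0]]}}

```text
time: 5.1
tool_pos: [0.464, 0.0386, 0.3058]
tool_rot: [-0.0, 0.992, 0.123, -0.001]
contact_force: [0.8, 0.7, -3.6]
gripper_width: 0.267
grasp_force: 60.7
```

Emit:
{"api": "play_rows", "payload": {"commands": [[4.7, -31.6, -0.7, 0, 0, 0], [4.7, -31.6, -0.7, 0, 0, 0], [0, 0, 0, 0, 0, 0], [0, 0, 0, 0, 0, 0]]}}

```text
time: 5.43
tool_pos: [0.458, 0.1018, 0.3076]
tool_rot: [0.0, 0.992, 0.124, -0.001]
contact_force: [-0.1, -0.6, -2.8]
gripper_width: 0.264
grasp_force: 61.1
```

Run:
```python
from h import *
import pickle
s=manip.state();print(s["time"],s["tool_pos"],s["joint_pos"])
f=wrist();pickle.dump(f,open("w3.pkl","wb"))
print("hole",px(f,[.569,.1,.0825]),"pivot",px(f,[.5655,.198,.09]))
cv2.imwrite("pics/w3.png",cv2.resize(f["image"][:,:,::-1],(800,600),interpolation=cv2.INTER_CUBIC))
```

```text
5.4333 [0.45804703 0.10176422 0.30759435] [ 5.99490784e-02 -3.60080416e-01  1.87902377e+00 -2.32521576e-04
  1.62444715e+00  1.38148738e+00]
hole [281.27598749  63.32091395] pivot [189.22900804  40.83876398]
```

View pics/w3.png

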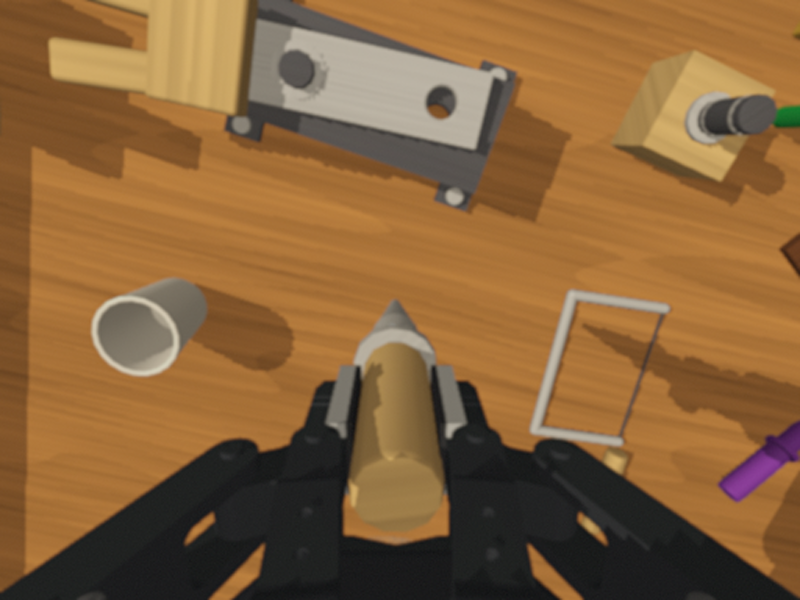

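The hole is at (442,102) against predicted (440,99), and the drift hangs straight with its tip at (396,302). I take one enlarged crop of the bracket to find the deck's outline.

Run:
```python
from h import *
import pickle
f=pickle.load(open("w3.pkl","rb"))
im=f["image"][0:140,150:336,::-1]; im=np.clip(im.astype(float)*1.6,0,255).astype(np.uint8)
cv2.imwrite("pics/w3c.png",cv2.resize(im,None,fx=4.25,fy=4.25,interpolation=cv2.INTER_CUBIC))
s=np.array([.45804,.10176,.30759])
print("tip pred",px(f,s-[0,0,.1117])/.64)
print(atz(f,np.array((442,102))*.64,.0825),atz(f,np.array((296,67))*.64,.0915))
```

```text
tip pred [397.72281031 299.09588881]
[0.56755019 0.09779505 0.0825    ] [0.56354861 0.19711335 0.0915    ]
```

View pics/w3c.png

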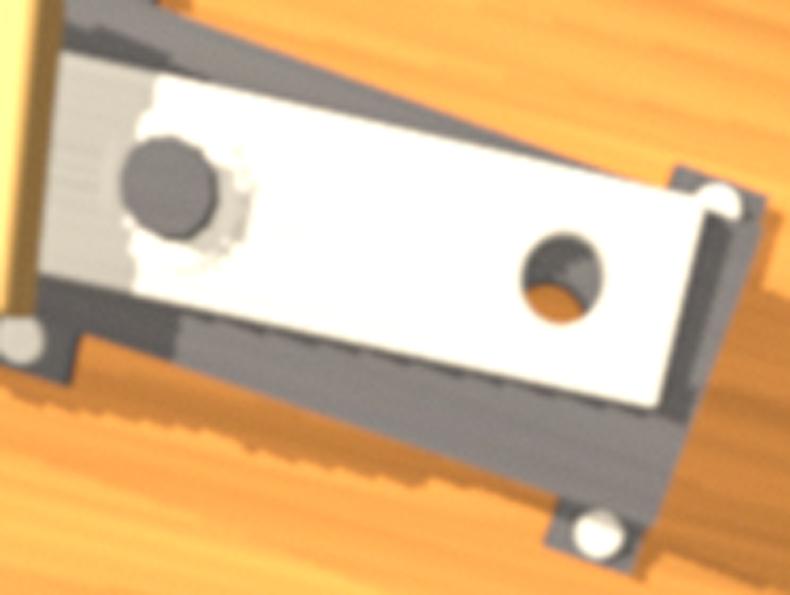

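The crop shows the pivot head at (168,187) and the arm hole at (562,278). The deck's lower edge runs (85,337)–(555,492) and its upper edge (165,8)–(605,170), so the arm is swung off toward the upper edge. I compute the deck hole.

Run:
```python
from h import *
import pickle
f=pickle.load(open("w3.pkl","rb"))
g=lambda x,y,z: atz(f,(150+x/4.25,y/4.25),z)
A,B=g(85,337,.072)[:2],g(555,492,.072)[:2]; C,D=g(165,8,.072)[:2],g(605,170,.072)[:2]
ang=lambda u,v: np.degrees(np.arctan2(*(v-u)[::-1]))
print("edges",A,B,C,D,ang(A,B),ang(C,D))
pv=g(168,187,.0915)[:2]; h=g(562,278,.0825)[:2]
u=(B-A)/np.linalg.norm(B-A)+(D-C)/np.linalg.norm(D-C); u/=np.linalg.norm(u); n=np.array([-u[1],u[0]])
print("width",(A-C)@n,(B-D)@n,"pivot off-centre",(pv-(A+B+C+D)/4)@n,"hole-piv",np.linalg.norm(h-pv),pv,h)
dh=pv+.1*u; print("deck hole",dh,"u",u,ang(pv,h),ang(pv,dh),"gap",h-dh,np.linalg.norm(h-dh))
# arm edges
E1=[g(150,75,.0825)[:2],g(705,195,.0825)[:2],g(140,293,.0825)[:2],g(655,407,.0825)[:2]]
print("arm ang",ang(E1[0],E1[1]),ang(E1[2],E1[3]))
# crescent: deck end
e=[g(690,425,.072)[:2],g(652,522,.072)[:2]]; print("end dist",[(x-pv)@u for x in e])
```

```text
edges [0.52329302 0.21562829] [0.51555561 0.08460322] [0.60334723 0.20912991] [0.59543845 0.09413804] -93.37955595464065 -93.93442694001594
width -0.08030568928616023 -0.0791120192520559 pivot off-centre 0.00019638990172002945 hole-piv 0.09851494234751247 [0.56254265 0.19683219] [0.56725291 0.09842992]
deck hole [0.55616433 0.09703582] u [-0.06378321 -0.99796378] -87.25949703219304 -93.65699144732832 gap [0.01108857 0.0013941 ] 0.011175866292557695
arm ang -86.71828962337445 -87.5275609010963
end dist [np.float64(0.1436784538032725), np.float64(0.14309042430188276)]
```

The geometry agrees with the given sizes: deck width 80 mm, hole to pivot 98.5–100 mm, and 11 mm of drift along +x. With a 1.4 mm correction toward the deck end, the deck hole is at (0.5562, 0.0984) and the arm hole at (0.5673, 0.0984). I'll put the tip into the overlap at x≈0.561.

Run:
```python
from h import *
plan([.561,.0984,.206],[0,0,-1])
```

```text
turn [0.01 0.11 0.  ] shift [ 98.9  27.5 101.9] tcp [0.4584 0.1008 0.3079] x [ 0.97   0.245 -0.002] z [-0.002 -0.001 -1.   ]
```

Emit:
{"api": "play_rows", "payload": {"commands": [[25, 7, 15, 0, 0.1, 0], [25, 7, 15, 0, 0, 0], [25, 7, 15, 0, 0, 0], [23.9, 6.5, 15, 0, 0, 0], [0, 0, 15, 0, 0, 0]]}}

```text
time: 5.9
tool_pos: [0.565, 0.0958, 0.2328]
tool_rot: [0.0, 0.993, 0.121, 0.001]
contact_force: [-1.5, -1.3, -2.4]
gripper_width: 0.265
grasp_force: 61.1
```

Emit:
{"api": "play_rows", "payload": {"commands": [[0, 0, 15, 0, 0, 0], [0, 0, 10, 0, 0, 0], [0, 0, 0, 0, 0, 0], [0, 0, 0, 0, 0, 0]]}}

```text
time: 6.23
tool_pos: [0.5617, 0.0971, 0.2093]
tool_rot: [-0.0, 0.993, 0.122, 0.0]
contact_force: [-0.7, 0.3, -2.1]
gripper_width: 0.268
grasp_force: 61.1
```

Run:
```python
from h import *
import pickle
a,b=imaging.grab_frame("scene"),imaging.grab_frame("side"); f=wrist()
pickle.dump((a,b,f),open("pre.pkl","wb"))
s=manip.state(); t=s["tool_pos"]+rot().as_matrix()[:,2]*.1117
print("tip",t,"joints",np.round(s["joint_pos"],2))
plan([.561,.0984,.174],[0,0,-1])
def crop(f,x0,y0): 
    im=cv2.resize(f["image"][y0:y0+60,x0:x0+80,::-1],(400,300),interpolation=cv2.INTER_CUBIC)
    for X,c in ((t,(0,0,255)),((.5673,.0984,.0825),(255,0,0))):
        p=(px(f,X)-[x0,y0])*5; cv2.circle(im,(int(p[0]),int(p[1])),3,c,-1)
    return im
m=np.hstack([crop(a,245,155),crop(b,205,130)])
w=cv2.resize(f["image"][:,:,::-1],(400,300),interpolation=cv2.INTER_AREA)
cv2.imwrite("pics/pre.png",np.vstack([m,np.hstack([w,cv2.resize(f["image"][140:260,180:340,::-1],(400,300),interpolation=cv2.INTER_CUBIC)])]))
```

```text
tip [0.56354095 0.09780111 0.10022155] joints [ 0.04 -0.05  1.78  0.    1.42  1.37]
turn [ 0.03 -0.25 -0.  ] shift [-1.8 -1.1 37.9] tcp [0.563  0.0977 0.2119] x [0.97  0.243 0.004] z [ 0.004  0.001 -1.   ]
```

View pics/pre.png

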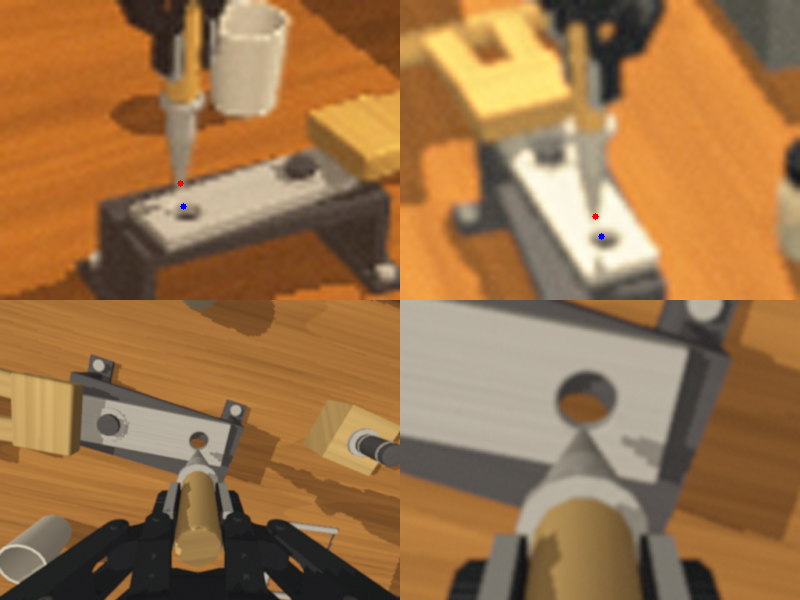

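The tip sits just short of and above the hole. In the wrist crop the hole centre is at (585,397) and the tip at (585,428). The projected tip matches in the scene and side crops. I refine the hole position relative to the tip.

Run:
```python
from h import *
import pickle
a,b,f=pickle.load(open("pre.pkl","rb"))
print("hole wrist",atz(f,(254,178.8),.0825),"tip px seen 254,191.2 pred",px(f,[.56354,.0978,.1002]), "tip at z",atz(f,(254,191.2),.1002))
print("hole tri",tri(a,(282.6,197.6),b,(246,177.6)),"tip tri",tri(a,(281,191.4),b,(244.4,172.6)))
```

```text
hole wrist [0.56918384 0.09949767 0.0825    ] tip px seen 254,191.2 pred [254.41558823 191.45541814] tip at z [0.56367174 0.09818684 0.1002    ]
hole tri (array([0.57047694, 0.10063136, 0.07824898]), [array([ 0. , -0.1]), array([0. , 0.1])]) tip tri (array([0.56441941, 0.09701869, 0.10270899]), [array([ 0.1, -0.2]), array([0.1, 0.1])])
```

Emit:
{"api": "play_rows", "payload": {"commands": [[0.3, -1.3, 4, 0, 0, 0], [0, 0, 6, 0, 0, 0], [0, 0, 6, 0, 0, 0], [0, 0, 0, 0, 0, 0], [0, 0, 0, 0, 0, 0]]}}

```text
time: 6.8
tool_pos: [0.5619, 0.0994, 0.1934]
tool_rot: [-0.0, 0.992, 0.123, 0.0]
contact_force: [-0.6, 0.6, -2.3]
gripper_width: 0.263
grasp_force: 61.1
```

Emit:
{"api": "play_rows", "payload": {"commands": [[0, 0, 4, 0, 0, 0], [0, 0, 4, 0, 0, 0], [0, 0, 4, 0, 0, 0], [0, 0, 0, 0, 0, 0]]}}

```text
time: 7.13
tool_pos: [0.5627, 0.0992, 0.1816]
tool_rot: [0.0, 0.992, 0.123, 0.001]
contact_force: [1.8, -1.0, -3.9]
gripper_width: 0.265
grasp_force: 61.1
```

Run:
```python
from h import *
s=manip.state(); print(s["contact_force"],s["ft_torque"],"tip",s["tool_pos"]+rot().as_matrix()[:,2]*.1117)
plan([.563,.099,.174],[0,0,-1])
```

```text
[ 1.7844868  -1.00051052 -3.8876012 ] [-0.15304469 -0.47525603 -0.05171599] tip [0.56296273 0.09919591 0.06990815]
turn [ 0.03 -0.13 -0.  ] shift [0.2 0.3 7.6] tcp [0.5627 0.0992 0.1816] x [0.97  0.243 0.002] z [ 0.002  0.    -1.   ]
```

The tip is inside both holes with almost no force. I continue down, levering gradually toward −x.

Emit:
{"api": "play_rows", "payload": {"commands": [[0, 0, 4, 0, 0, 0], [0, 0, 4, 0, 0, 0], [-0.5, -0.1, 3, 0, 0, 0], [-0.5, -0.1, 3, 0, 0, 0], [0, 0, 0, 0, 0, 0]]}}

```text
time: 7.55
tool_pos: [0.562, 0.0991, 0.1686]
tool_rot: [0.0, 0.992, 0.123, 0.002]
contact_force: [2.8, -1.6, 1.0]
gripper_width: 0.265
grasp_force: 61.4
```

Emit:
{"api": "play_rows", "payload": {"commands": [[-0.5, -0.1, 3, 0, 0, 0], [-0.5, -0.1, 3, 0, 0, 0], [-0.5, -0.1, 3, 0, 0, 0], [0, 0, 0, 0, 0, 0]]}}

```text
time: 7.88
tool_pos: [0.5595, 0.0991, 0.1586]
tool_rot: [-0.0, 0.992, 0.123, 0.0]
contact_force: [1.9, -1.5, -0.4]
gripper_width: 0.265
grasp_force: 61.4
```

Run:
```python
from h import *
s=manip.state(); print(s["contact_force"],s["ft_torque"],"tip",s["tool_pos"]+rot().as_matrix()[:,2]*.1117)
plan([.5575,.099,.126],[0,0,-1])
```

```text
[ 1.92145069 -1.46579999 -0.35806415] [-0.37289007 -0.71818008  0.00768014] tip [0.55960546 0.09910193 0.04688703]
turn [-0.   -0.03  0.  ] shift [-2.  -0.4 32.6] tcp [0.5595 0.0991 0.1586] x [0.97  0.243 0.001] z [ 0.001  0.    -1.   ]
```

Emit:
{"api": "play_rows", "payload": {"commands": [[-0.4, -0.1, 3, 0, 0, 0], [-0.4, -0.1, 3, 0, 0, 0], [-0.4, -0.1, 3, 0, 0, 0], [0, 0, 0, 0, 0, 0], [0, 0, 0, 0, 0, 0]]}}

```text
time: 8.3
tool_pos: [0.5581, 0.0989, 0.1495]
tool_rot: [0.0, 0.992, 0.123, -0.0]
contact_force: [2.8, -4.1, -1.0]
gripper_width: 0.265
grasp_force: 61.2
```

Emit:
{"api": "play_rows", "payload": {"commands": [[-0.4, -0.1, 3, 0, 0, 0], [-0.4, -0.1, 3, 0, 0, 0], [0, 0, 0, 0, 0, 0], [0, 0, 0, 0, 0, 0]]}}

```text
time: 8.63
tool_pos: [0.5575, 0.0988, 0.1436]
tool_rot: [0.0, 0.992, 0.123, 0.0]
contact_force: [3.0, -4.6, -0.9]
gripper_width: 0.263
grasp_force: 61.3
```

Run:
```python
from h import *
s=manip.state(); print(s["contact_force"],s["ft_torque"],"tip",s["tool_pos"]+rot().as_matrix()[:,2]*.1117)
plan([.5575,.099,.126],[0,0,-1])
```

```text
[ 2.95794163 -4.61554121 -0.85006411] [-0.94563807 -0.59692955  0.04581488] tip [0.55751688 0.09879668 0.03188608]
turn [ 0.03 -0.02  0.  ] shift [ 0.1 -0.1 17.6] tcp [0.5575 0.0988 0.1436] x [0.97  0.243 0.   ] z [ 0. -0. -1.]
```

Emit:
{"api": "play_rows", "payload": {"commands": [[-0.2, 0.7, 0, 0, 0, 0], [-0.2, 0, 2, 0, 0, 0], [0, 0, 2, 0, 0, 0], [0, 0, 0, 0, 0, 0], [0, 0, 0, 0, 0, 0]]}}

```text
time: 9.05
tool_pos: [0.5574, 0.0986, 0.1397]
tool_rot: [-0.0, 0.992, 0.123, 0.001]
contact_force: [3.9, -1.6, -3.1]
gripper_width: 0.263
grasp_force: 61.2
```

Run:
```python
from h import *
s=manip.state(); print(s["contact_force"],s["ft_torque"],"tip",s["tool_pos"]+rot().as_matrix()[:,2]*.1117)
```

```text
[ 3.88528128 -1.64260637 -3.14403582] [-0.55474853 -0.67370524  0.03578244] tip [0.55755499 0.09865348 0.02801417]
```

Emit:
{"api": "play_rows", "payload": {"commands": [[0, 0.2, 2, 0, 0, 0], [0, 0, 2, 0, 0, 0], [0, 0, 2, 0, 0, 0], [0, 0, 0, 0, 0, 0], [0, 0, 0, 0, 0, 0]]}}

```text
time: 9.47
tool_pos: [0.5577, 0.0983, 0.1338]
tool_rot: [-0.0, 0.992, 0.123, 0.001]
contact_force: [3.2, -2.2, -4.5]
gripper_width: 0.264
grasp_force: 61.4
```

Emit:
{"api": "play_rows", "payload": {"commands": [[0, 0, 2, 0, 0, 0], [0, 0, 2, 0, 0, 0], [0, 0, 2, 0, 0, 0], [0, 0, 0, 0, 0, 0], [0, 0, 0, 0, 0, 0]]}}

```text
time: 9.88
tool_pos: [0.5577, 0.0983, 0.1279]
tool_rot: [-0.0, 0.992, 0.123, 0.001]
contact_force: [3.4, -1.8, -3.6]
gripper_width: 0.264
grasp_force: 61.3
```

Run:
```python
from h import *
s=manip.state(); print(s["contact_force"],s["ft_torque"],"tip",s["tool_pos"]+rot().as_matrix()[:,2]*.1117)
```

```text
[ 3.41136785 -1.83235018 -3.64692943] [-0.3729115  -0.77536229 -0.00461925] tip [0.55787525 0.09832243 0.01620879]
```

Emit:
{"api": "play_rows", "payload": {"commands": [[0, 0, 1.5, 0, 0, 0], [0, 0, 1, 0, 0, 0], [0, 0, 0, 0, 0, 0], [0, 0, 0, 0, 0, 0]]}}

```text
time: 10.22
tool_pos: [0.5578, 0.0983, 0.1258]
tool_rot: [-0.0, 0.992, 0.123, 0.001]
contact_force: [2.9, -1.2, -2.3]
gripper_width: 0.271
grasp_force: 61.3
```

Emit:
{"api": "play_rows", "payload": {"commands": [[0, 0, 1, 0, 0, 0], [0, 0, 0, 0, 0, 0], [0, 0, 0, 0, 0, 0]]}}

```text
time: 10.47
tool_pos: [0.5578, 0.0983, 0.1248]
tool_rot: [-0.0, 0.992, 0.123, 0.001]
contact_force: [3.1, -1.0, -2.3]
gripper_width: 0.264
grasp_force: 61.3
```

Emit:
{"api": "play_rows", "payload": {"commands": [[0, 0, 0.6, 0, 0, 0], [0, 0, 0, 0, 0, 0], [0, 0, 0, 0, 0, 0], [0, 0, 0, 0, 0, 0]]}}

```text
time: 10.8
tool_pos: [0.5578, 0.0983, 0.1242]
tool_rot: [-0.0, 0.992, 0.123, 0.001]
contact_force: [3.7, -1.5, -1.2]
gripper_width: 0.264
grasp_force: 61.3
```

Run:
```python
from h import *
s=manip.state(); print(s["contact_force"],s["ft_torque"],"tip",s["tool_pos"]+rot().as_matrix()[:,2]*.1117)
```

```text
[ 3.65972761 -1.46211676 -1.16413433] [-0.32363568 -0.57154841 -0.02311422] tip [0.55800858 0.09830032 0.01253988]
```

Emit:
{"api": "play_rows", "payload": {"commands": [[0, 0, 0.7, 0, 0, 0], [0, 0, 0.5, 0, 0, 0], [0, 0, 0, 0, 0, 0], [0, 0, 0, 0, 0, 0], [0, 0, 0, 0, 0, 0]]}}

```text
time: 11.22
tool_pos: [0.5581, 0.0983, 0.1239]
tool_rot: [-0.0, 0.992, 0.123, 0.001]
contact_force: [-0.6, -1.6, 5.8]
gripper_width: 0.267
grasp_force: 61.7
```

Run:
```python
from h import *
s=manip.state(); print(s["contact_force"],s["ft_torque"],"tip",s["tool_pos"]+rot().as_matrix()[:,2]*.1117)
```

```text
[-0.56959819 -1.58586046  5.76378725] [-0.29943473  0.05278867 -0.02561099] tip [0.55829392 0.09836198 0.01224877]
```

The collar is down: vertical force is up about 9 N and the tip is 70 mm below the arm face. I hold briefly, then draw straight out.

Emit:
{"api": "play_rows", "payload": {"commands": [[0, 0, 0, 0, 0, 0], [0, 0, 0, 0, 0, 0], [0, 0, -3, 0, 0, 0], [0, 0, -10, 0, 0, 0], [0, 0, -15, 0, 0, 0]]}}

```text
time: 11.63
tool_pos: [0.5564, 0.0981, 0.1478]
tool_rot: [-0.0, 0.992, 0.122, -0.001]
contact_force: [3.5, 0.1, -5.7]
gripper_width: 0.264
grasp_force: 60.8
```

Emit:
{"api": "play_rows", "payload": {"commands": [[0, 0, -20, 0, 0, 0], [0, 0, -20, 0, 0, 0], [0, 0, -30, 0, 0, 0], [0, 0, -30, 0, 0, 0], [0, 0, -30, 0, 0, 0]]}}

```text
time: 12.05
tool_pos: [0.5558, 0.0987, 0.28]
tool_rot: [-0.001, 0.992, 0.123, -0.002]
contact_force: [1.0, -0.5, -3.2]
gripper_width: 0.268
grasp_force: 61.1
```

Emit:
{"api": "play_rows", "payload": {"commands": [[0, 0, -29, 0, 0, 0], [0, 0, 0, 0, 0, 0], [0, 0, 0, 0, 0, 0]]}}

```text
time: 12.3
tool_pos: [0.5575, 0.0986, 0.3108]
tool_rot: [-0.0, 0.992, 0.123, 0.001]
contact_force: [0.0, -0.1, -3.6]
gripper_width: 0.265
grasp_force: 61.3
```

Run:
```python
from h import *
import pickle
M=np.array([.5443,-.3120,.1]);a=np.array([-.2492,.1588,.9553])
G=np.array([.5350,-.3051,.1401])
plan(G+.115*a+[0,0,.04],[0,0,-1])
plan(G+.09*a,[.249,-.160,-.955],[.944,.260,.203])
f=wrist();pickle.dump(f,open("w5.pkl","wb"))
```

```text
turn [-0.04 -0.17 -0.  ] shift [-143.5  361.3   20.8] tcp [0.5575 0.0986 0.3108] x [0.97  0.244 0.003] z [ 0.003  0.001 -1.   ]
turn [-12.59  11.62  -0.  ] shift [-160.8  342.8  132. ] tcp [0.5575 0.0986 0.3108] x [0.97  0.244 0.003] z [ 0.003  0.001 -1.   ]
```

Emit:
{"api": "play_rows", "payload": {"commands": [[-12, 30.1, 0, 0, 0, 0], [-12, 30.1, 0, 0, 0, 0], [-12, 30.1, 0, 0, 0, 0], [-12, 30.1, 0, 0, 0, 0], [-12, 30.1, 0, 0, 0, 0]]}}

```text
time: 12.77
tool_pos: [0.5339, -0.0631, 0.3056]
tool_rot: [-0.002, 0.992, 0.123, -0.002]
contact_force: [0.9, 0.0, -2.6]
gripper_width: 0.266
grasp_force: 61.3
```

Emit:
{"api": "play_rows", "payload": {"commands": [[-12, 30.1, 0, 0, 0, 0], [-12, 30.1, 0, 0, 0, 0], [-12, 30.1, 0, 0, 0, 0], [-12, 30.1, 0, 0, 0, 0], [-12, 30.1, 0, 0, 0, 0]]}}

```text
time: 13.18
tool_pos: [0.5125, -0.2235, 0.3054]
tool_rot: [-0.003, 0.992, 0.123, -0.002]
contact_force: [1.5, -1.0, -2.5]
gripper_width: 0.267
grasp_force: 61.3
```

Emit:
{"api": "play_rows", "payload": {"commands": [[-12, 30.1, 0, 0, 0, 0], [-12, 30.1, 0, 0, 0, 0], [0, 0, 0, -4.2, 3.9, 0], [0, 0, 0, -4.2, 3.9, 0], [0, 0, 0, -4.2, 3.8, 0]]}}

```text
time: 13.6
tool_pos: [0.5046, -0.2872, 0.3045]
tool_rot: [0.094, 0.982, 0.12, 0.113]
contact_force: [-0.1, -0.0, -2.7]
gripper_width: 0.269
grasp_force: 61.5
```

Emit:
{"api": "play_rows", "payload": {"commands": [[0, 0, 0, 0, 0, 0], [0, 0, 0, 0, 0, 0]]}}

```text
time: 13.77
tool_pos: [0.5039, -0.2857, 0.3056]
tool_rot: [0.093, 0.982, 0.121, 0.111]
contact_force: [0.8, 0.5, -3.3]
gripper_width: 0.267
grasp_force: 61.4
```

Run:
```python
from h import *
a=np.array([-.2492,.1588,.9553])
G=np.array([.5350,-.3051,.1401])
plan(G+.085*a,[.249,-.160,-.955],[.944,.260,.203])
```

```text
turn [-0.34  0.39 -0.02] shift [ -9.2 -10.5  83.9] tcp [ 0.5039 -0.2857  0.3056] x [0.946 0.258 0.196] z [ 0.241 -0.156 -0.958]
```

Tip will then be about 15 mm above the mouth.

Emit:
{"api": "play_rows", "payload": {"commands": [[-9.2, -10.5, 10, -0.34, 0.39, 0], [0, 0, 25, 0, 0, 0], [0, 0, 25, 0, 0, 0], [0, 0, 23, 0, 0, 0], [0, 0, 0, 0, 0, 0]]}}

```text
time: 14.18
tool_pos: [0.5141, -0.2916, 0.2189]
tool_rot: [0.094, 0.982, 0.121, 0.113]
contact_force: [-1.7, 1.8, -4.6]
gripper_width: 0.26
grasp_force: 61.3
```

Emit:
{"api": "play_rows", "payload": {"commands": [[0, 0, 0, 0, 0, 0], [0, 0, 0, 0, 0, 0]]}}

```text
time: 14.35
tool_pos: [0.5165, -0.2935, 0.2274]
tool_rot: [0.099, 0.981, 0.121, 0.118]
contact_force: [0.8, -0.1, -3.1]
gripper_width: 0.262
grasp_force: 61.2
```

Run:
```python
from h import *
plan([.5350,-.3051,.1401],[.249,-.160,-.955],[.944,.260,.203])
```

```text
turn [ 0.37 -0.3   0.01] shift [-3.2 -3.8 89.8] tcp [ 0.5165 -0.2935  0.2274] x [0.943 0.261 0.208] z [ 0.255 -0.165 -0.953]
```

Emit:
{"api": "play_rows", "payload": {"commands": [[0, 0, 0, 0, 0, 0], [0, 0, 0, 0, 0, 0], [0, 0, 0, 0, 0, 0]]}}

```text
time: 14.6
tool_pos: [0.5164, -0.2936, 0.2284]
tool_rot: [0.1, 0.98, 0.121, 0.119]
contact_force: [1.2, 0.1, -3.8]
gripper_width: 0.264
grasp_force: 61.2
```

Run:
```python
from h import *
plan([.5350,-.3051,.1401],[.249,-.160,-.955],[.944,.260,.203])
```

```text
turn [ 0.5  -0.39 -0.  ] shift [-3.3 -4.1 90.8] tcp [ 0.5164 -0.2936  0.2284] x [0.942 0.261 0.209] z [ 0.257 -0.166 -0.952]
```

Emit:
{"api": "play_rows", "payload": {"commands": [[-3.3, -4.1, 0, 0.5, -0.4, 0], [0, 0, 5, 0, 0, 0], [0, 0, 5, 0, 0, 0], [0, 0, 0, 0, 0, 0], [0, 0, 0, 0, 0, 0]]}}

```text
time: 15.02
tool_pos: [0.514, -0.2915, 0.2143]
tool_rot: [0.094, 0.982, 0.121, 0.113]
contact_force: [-0.2, -0.0, -3.2]
gripper_width: 0.266
grasp_force: 61.5
```

Emit:
{"api": "play_rows", "payload": {"commands": [[0, 0, 0, 0, 0, 0], [0, 0, 0, 0, 0, 0]]}}

```text
time: 15.18
tool_pos: [0.5144, -0.2919, 0.2155]
tool_rot: [0.095, 0.981, 0.121, 0.114]
contact_force: [0.1, -0.9, -3.0]
gripper_width: 0.264
grasp_force: 61.5
```

Run:
```python
from h import *
plan([.5350,-.3051,.1401],[.249,-.160,-.955],[.944,.260,.203]); print(manip.state()["contact_force"])
```

```text
turn [-0.11  0.09 -0.01] shift [ 0.7  0.8 79.2] tcp [ 0.5144 -0.2919  0.2155] x [0.945 0.26  0.201] z [ 0.247 -0.159 -0.956]
[ 0.14163982 -0.85841653 -2.95590731]
```

Aligned within 1 mm. I insert along the axis in stages.

Emit:
{"api": "play_rows", "payload": {"commands": [[0.7, 0.8, 5, -0.1, 0.1, 0], [0, 0, 6, 0, 0, 0], [0, 0, 6, 0, 0, 0], [0, 0, 6, 0, 0, 0], [0, 0, 0, 0, 0, 0]]}}

```text
time: 15.6
tool_pos: [0.5202, -0.2955, 0.1912]
tool_rot: [0.094, 0.982, 0.121, 0.114]
contact_force: [-0.2, 0.5, -3.4]
gripper_width: 0.267
grasp_force: 61.5
```

Emit:
{"api": "play_rows", "payload": {"commands": [[0, 0, 5, 0, 0, 0], [0, 0, 5, 0, 0, 0], [0, 0, 5, 0, 0, 0], [0, 0, 0, 0, 0, 0], [0, 0, 0, 0, 0, 0]]}}

```text
time: 16.02
tool_pos: [0.5245, -0.2983, 0.1788]
tool_rot: [0.095, 0.981, 0.121, 0.115]
contact_force: [0.5, 0.2, -3.2]
gripper_width: 0.265
grasp_force: 61.5
```

Run:
```python
from h import *
plan([.5350,-.3051,.1401],[.249,-.160,-.955],[.944,.260,.203]); s=manip.state();print(s["contact_force"],s["ft_torque"],"tool frame",rot().inv().apply(s["contact_force"]))
```

```text
turn [-0.06  0.03 -0.01] shift [ 0.3  0.4 40.7] tcp [ 0.5245 -0.2983  0.1788] x [0.944 0.26  0.202] z [ 0.248 -0.159 -0.956]
[ 0.47587523  0.23065793 -3.18828003] [0.1717744  0.33551119 0.01645256] tool frame [-0.13493553 -0.80175333  3.12790247]
```

Emit:
{"api": "play_rows", "payload": {"commands": [[0.3, 0.4, 4, 0, 0, 0], [0, 0, 4, 0, 0, 0], [0, 0, 4, 0, 0, 0], [0, 0, 0, 0, 0, 0], [0, 0, 0, 0, 0, 0]]}}

```text
time: 16.43
tool_pos: [0.5278, -0.3005, 0.1675]
tool_rot: [0.095, 0.981, 0.121, 0.115]
contact_force: [-0.6, -0.0, -4.1]
gripper_width: 0.265
grasp_force: 61.5
```

Emit:
{"api": "play_rows", "payload": {"commands": [[0, 0, 4, 0, 0, 0], [0, 0, 4, 0, 0, 0], [0, 0, 4, 0, 0, 0], [0, 0, 0, 0, 0, 0], [0, 0, 0, 0, 0, 0]]}}

```text
time: 16.85
tool_pos: [0.5308, -0.3024, 0.156]
tool_rot: [0.095, 0.981, 0.121, 0.115]
contact_force: [1.0, -0.9, -2.6]
gripper_width: 0.264
grasp_force: 61.5
```

Run:
```python
from h import *
plan([.5350,-.3051,.1401],[.249,-.160,-.955],[.944,.260,.203]); s=manip.state();print(s["contact_force"],s["ft_torque"],"tool frame",rot().inv().apply(s["contact_force"]))
```

```text
turn [-0.06  0.04 -0.  ] shift [ 0.1  0.  16.6] tcp [ 0.5308 -0.3024  0.156 ] x [0.944 0.26  0.202] z [ 0.248 -0.159 -0.956]
[ 1.03080972 -0.87686104 -2.60918249] [0.157035   0.25202617 0.00120243] tool frame [0.21850025 0.4975664  2.88859352]
```

Emit:
{"api": "play_rows", "payload": {"commands": [[0, 0, 4, 0, 0, 0], [0, 0, 4, 0, 0, 0], [0, 0, 4, 0, 0, 0], [0, 0, 0, 0, 0, 0], [0, 0, 0, 0, 0, 0]]}}

```text
time: 17.27
tool_pos: [0.5338, -0.3043, 0.1445]
tool_rot: [0.095, 0.981, 0.121, 0.115]
contact_force: [0.0, 0.1, -2.4]
gripper_width: 0.266
grasp_force: 61.5
```

Emit:
{"api": "play_rows", "payload": {"commands": [[0, 0, 2, 0, 0, 0], [0, 0, 1.5, 0, 0, 0], [0, 0, 0, 0, 0, 0], [0, 0, 0, 0, 0, 0]]}}

```text
time: 17.6
tool_pos: [0.5348, -0.305, 0.1418]
tool_rot: [0.096, 0.981, 0.121, 0.115]
contact_force: [0.1, 0.3, -2.5]
gripper_width: 0.264
grasp_force: 61.5
```

Emit:
{"api": "play_rows", "payload": {"commands": [[0, 0, 1, 0, 0, 0], [0, 0, 0, 0, 0, 0], [0, 0, 0, 0, 0, 0]]}}

```text
time: 17.85
tool_pos: [0.5351, -0.3052, 0.1409]
tool_rot: [0.096, 0.981, 0.121, 0.115]
contact_force: [0.3, -0.6, -3.1]
gripper_width: 0.266
grasp_force: 61.5
```

Run:
```python
from h import *
plan([.5350,-.3051,.1401],[.249,-.160,-.955],[.944,.260,.203]); s=manip.state();print(s["contact_force"],s["ft_torque"],"tool frame",rot().inv().apply(s["contact_force"]))
```

```text
turn [-0.01 -0.   -0.  ] shift [-0.2 -0.3  0.7] tcp [ 0.5351 -0.3052  0.1409] x [0.944 0.26  0.203] z [ 0.249 -0.16  -0.955]
[ 0.2918791  -0.63892988 -3.09139339] [ 0.23652919  0.29920638 -0.00143535] tool frame [-0.51696383  0.00499436  3.1277566 ]
```

Emit:
{"api": "play_rows", "payload": {"commands": [[0, 0, 0.8, 0, 0, 0], [0, 0, 0, 0, 0, 0], [0, 0, 0, 0, 0, 0]]}}

```text
time: 18.1
tool_pos: [0.5354, -0.3054, 0.1404]
tool_rot: [0.096, 0.981, 0.121, 0.115]
contact_force: [-0.2, 0.6, -1.4]
gripper_width: 0.269
grasp_force: 61.9
```

Emit:
{"api": "play_rows", "payload": {"commands": [[0, 0, 0, 0, 0, 0], [0, 0, 0, 0, 0, 0], [0, 0, 0, 0, 0, 0], [0, 0, 0, 0, 0, 0], [0, 0, 0, 0, 0, 0]], "hand": 70}}

```text
time: 18.52
tool_pos: [0.5356, -0.3055, 0.1406]
tool_rot: [0.096, 0.981, 0.121, 0.115]
contact_force: [0.4, 0.4, -0.2]
gripper_width: 0.822
grasp_force: 0.0
```

Emit:
{"api": "play_rows", "payload": {"commands": [[0, 0, -10, 0, 0, 0], [0, 0, -20, 0, 0, 0], [0, 0, -30, 0, 0, 0], [0, 0, -30, 0, 0, 0], [0, 0, -30, 0, 0, 0]]}}

```text
time: 18.93
tool_pos: [0.5048, -0.2858, 0.2565]
tool_rot: [0.096, 0.981, 0.121, 0.115]
contact_force: [0.1, -0.2, -0.5]
gripper_width: 0.822
grasp_force: 0.0
```

Emit:
{"api": "play_rows", "payload": {"commands": [[0, 0, -10, 4.1, -3.9, 0], [0, 0, -20, 4.2, -3.9, 0], [0, 0, -20, 4.2, -3.9, 0], [0, 0, 0, 0, 0, 0], [0, 0, 0, 0, 0, 0]]}}

```text
time: 19.35
tool_pos: [0.4989, -0.2821, 0.3058]
tool_rot: [0.002, 0.992, 0.123, 0.002]
contact_force: [-0.3, 0.9, -0.3]
gripper_width: 0.822
grasp_force: 0.0
```

Run:
```python
from h import *
import pickle
f=wrist("pics/w6.png");pickle.dump(f,open("w6.pkl","wb"))
M=np.array([.5443,-.3120,.1]);a=np.array([-.2492,.1588,.9553])
print("pred collar",px(f,M+.006*a)/.64,"top",px(f,M+.076*a)/.64,"bolt top",px(f,[.6074,-.1,.11])/.64)
plan([.56,-.15,.28],[0,0,-1])
```

```text
pred collar [452.63527051 210.61766888] top [439.11609222 251.985493  ] bolt top [146.16767971  20.58905351]
turn [ 0.1  -0.15 -0.  ] shift [  92.1 -112.4   24. ] tcp [ 0.498  -0.2814  0.304 ] x [0.97  0.243 0.003] z [ 0.003 -0.001 -1.   ]
```

View pics/w6.png

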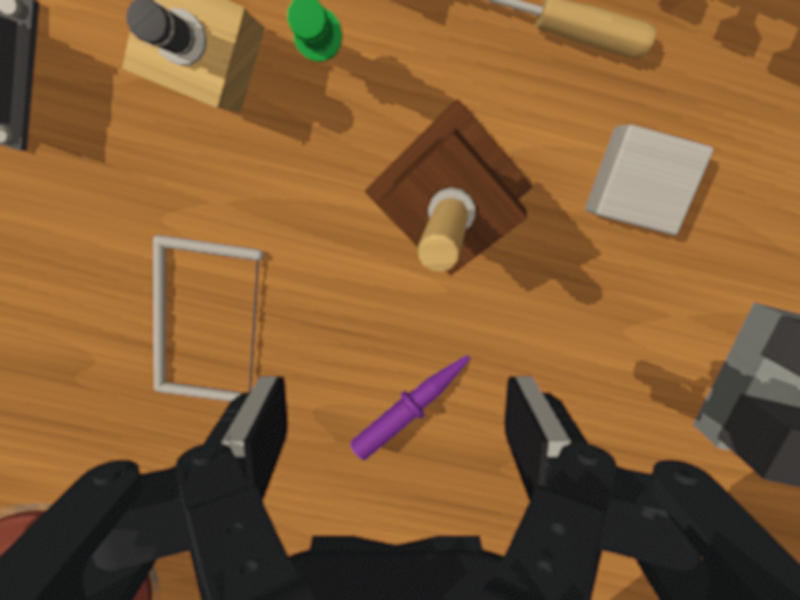

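The drift is back: collar at (452,209) and top at (439,252), both as predicted. The bolt knob top is at (150,20) and its flange at (186,36). I move over the bolt, stopping short of it so the camera sees it from above.

Emit:
{"api": "play_rows", "payload": {"commands": [[13, -26, -2, 0, 0, 0], [13, -26, -2, 0, 0, 0], [13, -26, -2, 0, 0, 0], [13, -26, -2, 0, 0, 0], [13, -26, -2, 0, 0, 0]]}}

```text
time: 19.82
tool_pos: [0.5282, -0.1376, 0.3121]
tool_rot: [-0.0, 0.992, 0.122, 0.0]
contact_force: [0.2, 0.1, 0.4]
gripper_width: 0.823
grasp_force: 0.0
```

Emit:
{"api": "play_rows", "payload": {"commands": [[0, -20, 0, 0, 0, 0], [0, 0, 0, 0, 0, 0], [0, 0, 0, 0, 0, 0], [0, 0, 0, 0, 0, 0]]}}

```text
time: 20.15
tool_pos: [0.5237, -0.1202, 0.3128]
tool_rot: [0.0, 0.992, 0.122, 0.0]
contact_force: [-0.5, -0.7, -0.3]
gripper_width: 0.816
grasp_force: 0.0
```

Run:
```python
from h import *
import pickle
g=pickle.load(open("w6.pkl","rb")); print("w6 knob",atz(g,np.array((150,20))*.64,.11),"flange",atz(g,np.array((186,36))*.64,.064))
f=wrist();pickle.dump(f,open("w7.pkl","wb")); s=manip.state(); print(s["tool_pos"])
p0=px(f,[.6078,-.1005,.064]); print("pred flange",p0,"knob top",px(f,[.6078,-.1005,.11]))
hsv=cv2.cvtColor(f["image"],cv2.COLOR_RGB2HSV)
low=(hsv[...,1]<70).astype(np.uint8)
n,l,st,ce=cv2.connectedComponentsWithStats(low)
for i in range(1,n):
    if st[i,4]>150 and np.linalg.norm(ce[i]-p0)<90: print(st[i],ce[i])
for nm,m in (("bright",low&(hsv[...,2]>140)),("dark",low&(hsv[...,2]<110))):
    n,l,st,ce=cv2.connectedComponentsWithStats(m.astype(np.uint8))
    for i in range(1,n):
        if st[i,4]>60 and np.linalg.norm(ce[i]-p0)<70: print(nm,st[i],ce[i])
```

```text
w6 knob [ 0.60827775 -0.10220011  0.11      ] flange [ 0.60928551 -0.10461309  0.064     ]
[ 0.52387298 -0.12062604  0.31294753]
pred flange [255.00764717  84.80965926] knob top [255.34104283  83.85564541]
[239  68  30  32 743] [253.29475101  83.56258412]
bright [239  68  30  32 234] [250.52991453  83.31623932]
dark [243  72  22  24 408] [253.73529412  83.00980392]
```

The flange and knob blobs are concentric at (254,84), giving the bolt at about (0.6087, -0.099), consistent with the triangulation.

Run:
```python
from h import *
plan([.6087,-.099,.15],[0,0,-1])
```

```text
turn [ 0.03 -0.05 -0.  ] shift [ 87.5  -0.4 162.9] tcp [ 0.5239 -0.1206  0.3129] x [0.97  0.242 0.001] z [ 0.001 -0.    -1.   ]
```

Emit:
{"api": "play_rows", "payload": {"commands": [[29, 0, 25, 0, 0, 0], [29, 0, 30, 0, 0, 0], [29.5, -0.4, 30, 0, 0, 0], [0, 0, 30, 0, 0, 0], [0, 0, 30, 0, 0, 0]]}}

```text
time: 20.62
tool_pos: [0.6098, -0.0994, 0.1669]
tool_rot: [0.0, 0.993, 0.122, 0.0]
contact_force: [0.1, -0.5, 0.2]
gripper_width: 0.819
grasp_force: 0.0
```

Emit:
{"api": "play_rows", "payload": {"commands": [[0, 0, 17, 0, 0, 0], [0, 0, 0, 0, 0, 0], [0, 0, 0, 0, 0, 0], [0, 0, 0, 0, 0, 0], [0, 0, 0, 0, 0, 0]]}}

```text
time: 21.03
tool_pos: [0.6105, -0.0994, 0.1549]
tool_rot: [0.001, 0.993, 0.122, 0.003]
contact_force: [0.4, -0.0, 0.7]
gripper_width: 0.818
grasp_force: 0.0
```

Run:
```python
from h import *
plan([.6087,-.099,.085],[0,0,-1])
f=wrist(); hsv=cv2.cvtColor(f["image"],cv2.COLOR_RGB2HSV); p0=px(f,[.6087,-.099,.11]); print("pred knob top",p0)
m=((hsv[...,1]<70)).astype(np.uint8); m[340:]=0
n,l,st,ce=cv2.connectedComponentsWithStats(m)
for i in range(1,n):
    if st[i,4]>150 and np.linalg.norm(ce[i]-p0)<110: print(st[i],ce[i])
cv2.imwrite("pics/w8.png",f["image"][:,:,::-1])
```

```text
turn [ 0.16 -0.3  -0.  ] shift [-1.6 -0.8 69.9] tcp [ 0.6105 -0.0994  0.1549] x [0.97  0.243 0.005] z [ 0.006 -0.002 -1.   ]
pred knob top [253.61512252 228.25420334]
[ 230  179   46   64 2259] [252.11332448 209.68038955]
[188 312  91  28 956] [227.16631799 322.74790795]
```

Run:
```python
from h import *
f=wrist()
th=np.linspace(0,6.28,60)
for x,y in [(.6087,-.099),(.6107,-.0985)]:
    pts=np.array([px(f,[x+r*np.cos(t),y+r*np.sin(t),z]) for r,z in((.0125,.11),(.0125,.064),(.018,.064),(.018,.058)) for t in th])
    print(x,y,pts.min(0),pts.max(0))
```

```text
0.6087 -0.099 [229.94896112 177.98061907] [277.0773126 246.3610124]
0.6107 -0.0985 [229.88785111 175.37306444] [277.14312936 243.42742034]
```

The bolt outline fits the estimate to about 1 mm. I descend and grip.

Emit:
{"api": "play_rows", "payload": {"commands": [[-1.3, -0.8, 15, 0.16, -0.3, 0], [0, 0, 20, 0, 0, 0], [0, 0, 20, 0, 0, 0], [0, 0, 10, 0, 0, 0], [0, 0, 0, 0, 0, 0]]}}

```text
time: 21.55
tool_pos: [0.6051, -0.0972, 0.0834]
tool_rot: [-0.002, 0.992, 0.123, -0.005]
contact_force: [-0.7, 0.4, -0.4]
gripper_width: 0.821
grasp_force: 0.0
```

Emit:
{"api": "play_rows", "payload": {"commands": [[0, 0, 0, 0, 0, 0], [0, 0, 0, 0, 0, 0]]}}

```text
time: 21.72
tool_pos: [0.6083, -0.0981, 0.0884]
tool_rot: [-0.0, 0.992, 0.123, -0.001]
contact_force: [-0.1, 0.4, 0.5]
gripper_width: 0.821
grasp_force: 0.0
```

Run:
```python
from h import *
plan([.609,-.099,.085],[0,0,-1]);print(manip.state()["contact_force"])
```

```text
turn [-0.07  0.12  0.  ] shift [0.5 1.  3.4] tcp [ 0.6083 -0.0981  0.0884] x [ 0.97   0.243 -0.002] z [-0.002  0.001 -1.   ]
[-0.13882499  0.41348157  0.5423099 ]
```

Emit:
{"api": "play_rows", "payload": {"commands": [[0.5, 0.6, 2.5, 0, 0.1, 0], [0, 0, 0, 0, 0, 0], [0, 0, 0, 0, 0, 0]]}}

```text
time: 21.97
tool_pos: [0.6086, -0.0986, 0.0856]
tool_rot: [-0.001, 0.992, 0.123, -0.0]
contact_force: [0.4, -0.4, 0.2]
gripper_width: 0.819
grasp_force: 0.0
```

Emit:
{"api": "play_rows", "payload": {"commands": [[0, 0, 0, 0, 0, 0], [0, 0, 0, 0, 0, 0], [0, 0, 0, 0, 0, 0], [0, 0, 0, 0, 0, 0], [0, 0, 0, 0, 0, 0]], "hand": 0}}

```text
time: 22.38
tool_pos: [0.6084, -0.0986, 0.0851]
tool_rot: [-0.001, 0.992, 0.123, -0.001]
contact_force: [-1.2, -1.2, 3.1]
gripper_width: 0.282
grasp_force: 58.9
```

Emit:
{"api": "play_rows", "payload": {"commands": [[0, 0, 0, 0, 0, 0], [0, 0, 0, 0, 0, 0], [0, 0, 0, 0, 0, 0]]}}

```text
time: 22.63
tool_pos: [0.6084, -0.0985, 0.0852]
tool_rot: [-0.001, 0.992, 0.123, -0.001]
contact_force: [0.3, -1.2, 2.0]
gripper_width: 0.276
grasp_force: 58.9
```

Run:
```python
from h import *
plan([.609,-.099,.085],[0,0,-1]);s=manip.state();print(s["contact_force"],s["ft_torque"],s["grasp_force"],s["gripper_width"]*85.4)
```

```text
turn [-0.09  0.08  0.  ] shift [0.5 0.6 0.2] tcp [ 0.6084 -0.0985  0.0852] x [ 0.97   0.243 -0.001] z [-0.002  0.001 -1.   ]
[ 0.27319111 -1.18141418  2.03213412] [-0.10183105  0.031848    0.00736227] 58.90268862247467 23.570996522580597
```

Emit:
{"api": "play_rows", "payload": {"commands": [[0, 0, -8, 0, 0, 0], [0, 0, -20, 0, 0, 0], [0, 0, -30, 0, 0, 0], [0, 0, -35, 0, 0, 0], [0, 0, -35, 0, 0, 0]]}}

```text
time: 23.05
tool_pos: [0.6071, -0.0981, 0.2125]
tool_rot: [-0.002, 0.992, 0.123, -0.003]
contact_force: [0.4, 0.5, -2.1]
gripper_width: 0.28
grasp_force: 60.4
```

Emit:
{"api": "play_rows", "payload": {"commands": [[0, 0, -7, 0, 0, 0], [0, 0, 0, 0, 0, 0], [0, 0, 0, 0, 0, 0], [0, 0, 0, 0, 0, 0]]}}

```text
time: 23.38
tool_pos: [0.6069, -0.0981, 0.2165]
tool_rot: [-0.002, 0.992, 0.123, -0.003]
contact_force: [-0.5, 0.1, -2.5]
gripper_width: 0.277
grasp_force: 60.4
```

Run:
```python
from h import *
plan([.558,.0983,.22],[0,0,-1]);s=manip.state();print(s["contact_force"],s["ft_torque"],s["grasp_force"])
```

```text
turn [-0.28  0.37  0.  ] shift [   0.4 -202.4   -3.5] tcp [ 0.6069 -0.0981  0.2165] x [ 0.97   0.243 -0.006] z [-0.007  0.003 -1.   ]
[-0.51792462  0.10027163 -2.52930147] [0.08350996 0.03448793 0.02498697] 60.440958738327026
```

Emit:
{"api": "play_rows", "payload": {"commands": [[0, -25, -1.5, -0.3, 0.35, 0], [0, -30, -1, 0, 0, 0], [0, -30, -1, 0, 0, 0], [0, -30, 0, 0, 0, 0], [0, -30, 0, 0, 0, 0]]}}

```text
time: 23.8
tool_pos: [0.5711, 0.0433, 0.2195]
tool_rot: [0.001, 0.992, 0.122, -0.0]
contact_force: [0.3, -0.4, -2.6]
gripper_width: 0.273
grasp_force: 60.4
```

Emit:
{"api": "play_rows", "payload": {"commands": [[0, -30, 0, 0, 0, 0], [0.4, -27.4, 0, 0, 0, 0], [0, 0, 0, 0, 0, 0], [0, 0, 0, 0, 0, 0], [0, 0, 0, 0, 0, 0]]}}

```text
time: 24.22
tool_pos: [0.5587, 0.0975, 0.2205]
tool_rot: [0.001, 0.992, 0.123, 0.0]
contact_force: [0.6, -0.6, -2.8]
gripper_width: 0.275
grasp_force: 60.5
```

Run:
```python
from h import *
import pickle
plan([.558,.0983,.175],[0,0,-1])
f=wrist(); a=imaging.grab_frame("scene");b=imaging.grab_frame("side"); pickle.dump((a,b,f),open("bp.pkl","wb"))
# arm hole predicted if aligned: check blob of non-white inside arm in the wrist view
print("hole px",px(f,[.558,.0983,.0825]),"shank end",px(f,manip.state()["tool_pos"]-[0,0,.0772]))
```

```text
turn [ 0.17 -0.03  0.  ] shift [-0.5 -0.9 45.5] tcp [0.5587 0.0975 0.2205] x [0.97  0.244 0.001] z [ 0.001 -0.003 -1.   ]
hole px [252.89307918 183.13559336] shank end [255.74510468 206.59028813]
```

Emit:
{"api": "play_rows", "payload": {"commands": [[-0.5, -0.9, 10, 0.17, 0, 0], [0, 0, 15, 0, 0, 0], [0, 0, 15, 0, 0, 0], [0, 0, 12, 0, 0, 0], [0, 0, 0, 0, 0, 0]]}}

```text
time: 24.78
tool_pos: [0.557, 0.0979, 0.1666]
tool_rot: [-0.0, 0.993, 0.122, -0.001]
contact_force: [-0.9, -0.4, -2.8]
gripper_width: 0.277
grasp_force: 60.5
```

Emit:
{"api": "play_rows", "payload": {"commands": [[0, 0, 0, 0, 0, 0], [0, 0, 0, 0, 0, 0], [0, 0, 0, 0, 0, 0]]}}

```text
time: 25.03
tool_pos: [0.5599, 0.0985, 0.172]
tool_rot: [-0.0, 0.992, 0.122, 0.003]
contact_force: [-0.0, 0.1, -2.4]
gripper_width: 0.276
grasp_force: 60.5
```

Run:
```python
from h import *
plan([.558,.0983,.1097],[0,0,-1]); print(manip.state()["contact_force"])
```

```text
turn [ 0.03 -0.36  0.  ] shift [-1.9 -0.2 62.3] tcp [0.5599 0.0985 0.172 ] x [0.97  0.243 0.006] z [ 0.006  0.001 -1.   ]
[-0.04788521  0.14334135 -2.39247303]
```

Emit:
{"api": "play_rows", "payload": {"commands": [[-1.6, -0.2, 3, 0, -0.36, 0], [0, 0, 3, 0, 0, 0], [0, 0, 0, 0, 0, 0], [0, 0, 0, 0, 0, 0], [0, 0, 0, 0, 0, 0]]}}

```text
time: 25.45
tool_pos: [0.5575, 0.0984, 0.1647]
tool_rot: [0.0, 0.992, 0.123, -0.001]
contact_force: [-0.4, 0.0, -3.2]
gripper_width: 0.277
grasp_force: 60.5
```

Run:
```python
from h import *
plan([.558,.0983,.1097],[0,0,-1]); print(manip.state()["contact_force"])
```

```text
turn [0.01 0.12 0.  ] shift [ 0.5  0.2 55. ] tcp [0.5575 0.0984 0.1647] x [ 0.97   0.243 -0.002] z [-0.002 -0.001 -1.   ]
[-0.43437932  0.04302323 -3.15154814]
```

Emit:
{"api": "play_rows", "payload": {"commands": [[0.3, 0.2, 2, 0, 0.1, 0], [0, 0, 2, 0, 0, 0], [0, 0, 2, 0, 0, 0], [0, 0, 2, 0, 0, 0], [0, 0, 0, 0, 0, 0]]}}

```text
time: 25.87
tool_pos: [0.5574, 0.0982, 0.156]
tool_rot: [0.0, 0.992, 0.123, -0.001]
contact_force: [-1.1, 0.1, -2.1]
gripper_width: 0.275
grasp_force: 60.5
```

Emit:
{"api": "play_rows", "payload": {"commands": [[0, 0, 2, 0, 0, 0], [0, 0, 2, 0, 0, 0], [0, 0, 0, 0, 0, 0], [0, 0, 0, 0, 0, 0]]}}

```text
time: 26.2
tool_pos: [0.5574, 0.0981, 0.1523]
tool_rot: [0.0, 0.992, 0.123, -0.001]
contact_force: [-0.6, -0.2, -1.0]
gripper_width: 0.275
grasp_force: 60.8
```

Run:
```python
from h import *
plan([.558,.0983,.1097],[0,0,-1]); s=manip.state(); print(s["contact_force"],s["ft_torque"])
```

```text
turn [ 0.01  0.09 -0.  ] shift [ 0.6 -0.  42.6] tcp [0.5574 0.0981 0.1523] x [ 0.97   0.243 -0.002] z [-0.001 -0.001 -1.   ]
[-0.62082417 -0.18280878 -0.97078329] [-0.13078848  0.4059333   0.0016547 ]
```

The shank is in the arm hole; continue through the deck.

Emit:
{"api": "play_rows", "payload": {"commands": [[0.3, 0, 2, 0, 0, 0], [0, 0, 2, 0, 0, 0], [0, 0, 2, 0, 0, 0], [0, 0, 0, 0, 0, 0], [0, 0, 0, 0, 0, 0]]}}

```text
time: 26.62
tool_pos: [0.5577, 0.0982, 0.146]
tool_rot: [0.0, 0.992, 0.123, -0.001]
contact_force: [-2.3, -0.9, -3.2]
gripper_width: 0.276
grasp_force: 60.8
```

Emit:
{"api": "play_rows", "payload": {"commands": [[0, 0, 2, 0, 0, 0], [0, 0, 2, 0, 0, 0], [0, 0, 2, 0, 0, 0], [0, 0, 2, 0, 0, 0], [0, 0, 0, 0, 0, 0]]}}

```text
time: 27.03
tool_pos: [0.5581, 0.0982, 0.1382]
tool_rot: [0.0, 0.992, 0.123, -0.0]
contact_force: [-1.9, -1.3, -1.7]
gripper_width: 0.276
grasp_force: 60.8
```

Run:
```python
from h import *
plan([.558,.0983,.1097],[0,0,-1]); s=manip.state(); print(s["contact_force"],s["ft_torque"])
```

```text
turn [0.01 0.03 0.  ] shift [-0.  -0.1 28.5] tcp [0.5581 0.0982 0.1382] x [ 0.97   0.243 -0.   ] z [-0. -0. -1.]
[-1.93626951 -1.3493032  -1.74940714] [-0.30317155  0.44784968  0.06934123]
```

Emit:
{"api": "play_rows", "payload": {"commands": [[-0.4, 0.2, 3, 0, 0, 0], [0, 0, 3, 0, 0, 0], [0, 0, 3, 0, 0, 0], [0, 0, 3, 0, 0, 0], [0, 0, 0, 0, 0, 0]]}}

```text
time: 27.45
tool_pos: [0.5577, 0.0982, 0.1257]
tool_rot: [-0.0, 0.992, 0.123, -0.0]
contact_force: [-0.8, -0.5, -3.0]
gripper_width: 0.28
grasp_force: 60.8
```

Emit:
{"api": "play_rows", "payload": {"commands": [[0, 0, 3, 0, 0, 0], [0, 0, 3, 0, 0, 0], [0, 0, 3, 0, 0, 0], [0, 0, 0, 0, 0, 0], [0, 0, 0, 0, 0, 0]]}}

```text
time: 27.87
tool_pos: [0.5578, 0.0981, 0.1174]
tool_rot: [-0.0, 0.992, 0.123, -0.0]
contact_force: [-0.4, 0.4, -2.1]
gripper_width: 0.275
grasp_force: 60.8
```

Run:
```python
from h import *
plan([.558,.0983,.1097],[0,0,-1]); s=manip.state(); print(s["contact_force"],s["ft_torque"])
```

```text
turn [-0.    0.01  0.  ] shift [ 0.2 -0.1  7.7] tcp [0.5578 0.0981 0.1174] x [ 0.97   0.243 -0.   ] z [-0. -0. -1.]
[-0.42018173  0.44127708 -2.07562889] [-0.04793345 -0.02364059  0.00063295]
```

Emit:
{"api": "play_rows", "payload": {"commands": [[0, 0, 2, 0, 0, 0], [0, 0, 2, 0, 0, 0], [0, 0, 2, 0, 0, 0], [0, 0, 0, 0, 0, 0], [0, 0, 0, 0, 0, 0]]}}

```text
time: 28.28
tool_pos: [0.5578, 0.0981, 0.1115]
tool_rot: [0.0, 0.992, 0.123, -0.0]
contact_force: [-0.9, -0.4, -1.9]
gripper_width: 0.276
grasp_force: 60.8
```

Emit:
{"api": "play_rows", "payload": {"commands": [[0, 0, 1, 0, 0, 0], [0, 0, 0.7, 0, 0, 0], [0, 0, 0, 0, 0, 0], [0, 0, 0, 0, 0, 0]]}}

```text
time: 28.62
tool_pos: [0.5578, 0.0981, 0.11]
tool_rot: [0.0, 0.992, 0.123, -0.0]
contact_force: [0.1, 0.2, -2.0]
gripper_width: 0.279
grasp_force: 60.8
```

Emit:
{"api": "play_rows", "payload": {"commands": [[0, 0, 0.7, 0, 0, 0], [0, 0, 0, 0, 0, 0], [0, 0, 0, 0, 0, 0]]}}

```text
time: 28.87
tool_pos: [0.558, 0.0981, 0.1096]
tool_rot: [0.0, 0.992, 0.123, 0.0]
contact_force: [-0.7, 0.4, -0.4]
gripper_width: 0.28
grasp_force: 61.1
```

The flange has met the arm. I release, back off straight up, and use the last picture to check.

Emit:
{"api": "play_rows", "payload": {"commands": [[0, 0, 0.3, 0, 0, 0], [0, 0, 0, 0, 0, 0], [0, 0, 0, 0, 0, 0], [0, 0, 0, 0, 0, 0], [0, 0, 0, 0, 0, 0]], "hand": 60}}

```text
time: 29.28
tool_pos: [0.5579, 0.098, 0.1092]
tool_rot: [0.0, 0.992, 0.123, 0.0]
contact_force: [0.3, 1.3, -0.4]
gripper_width: 0.706
grasp_force: 0.0
```

Emit:
{"api": "play_rows", "payload": {"commands": [[0, 0, -5, 0, 0, 0], [0, 0, -15, 0, 0, 0], [0, 0, -25, 0, 0, 0], [0, 0, -30, 0, 0, 0], [0, 0, -30, 0, 0, 0]]}}

```text
time: 29.7
tool_pos: [0.5573, 0.098, 0.2149]
tool_rot: [0.0, 0.992, 0.123, -0.001]
contact_force: [0.9, -0.6, -0.1]
gripper_width: 0.704
grasp_force: 0.0
```

Emit:
{"api": "play_rows", "payload": {"commands": [[-25, 0, -25, 0, 0, 0], [-25, 0, -20, 0, 0, 0], [-25, 0, -20, 0, 0, 0], [0, 0, 0, 0, 0, 0], [0, 0, 0, 0, 0, 0]]}}

```text
time: 30.12
tool_pos: [0.4854, 0.0797, 0.2814]
tool_rot: [0.0, 0.992, 0.122, 0.002]
contact_force: [-0.6, -0.1, -1.2]
gripper_width: 0.703
grasp_force: 0.0
```

Run:
```python
from h import *
a=imaging.grab_frame("scene");b=imaging.grab_frame("side");f=wrist()
c=lambda f,x0,y0,w: cv2.resize(f["image"][y0:y0+w*3//4,x0:x0+w,::-1],(400,300),interpolation=cv2.INTER_CUBIC)
p=np.round(px(f,[.558,.0983,.0885])).astype(int); print(p,manip.state()["contact_force"],manip.state()["gripper_width"])
cv2.imwrite("pics/end.png",np.vstack([np.hstack([c(a,140,140,220),c(b,190,120,160)]),np.hstack([c(f,0,0,512),c(f,max(p[0]-60,0),max(p[1]-45,0),120)])]))
```

```text
[254  95] [-0.28606839  0.07782238 -0.52460743] 0.7029073165038285
```

View pics/end.png

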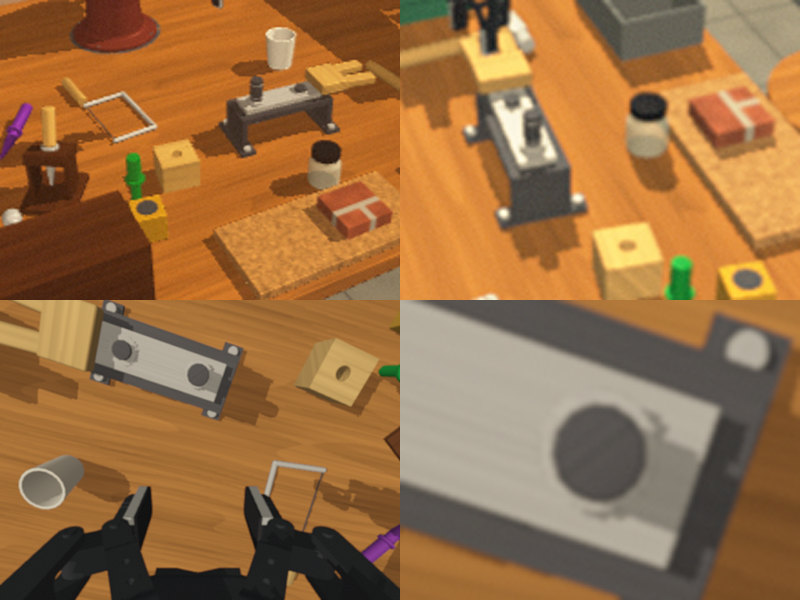

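The final picture shows the bolt upright and home in the aligned arm at (600,452). The drift is in its stand at (48,140), nothing else has moved, and the gripper is clear.

```bash
python3 -c "
from plant import manip; print(manip.job_done())"
```

```text
the job is handed in; nothing more can be done
None
```

I handed the job in at about 30 s: the drift lined the holes up with its collar down on the arm and is back in its stand, and the bolt is fully home and let go; the last picture agrees, but the judge's verdict was not shown to me.

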